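# Load the specimen holder from the transport carrier into the coater

## Robot

A 6-joint arm with a two-finger parallel gripper is mounted at the origin on the work surface. World frame = base frame: x ahead of the robot, y to its left, z up, the work surface at z = 0. Lengths are in m, angles in rad, forces in N, time in s.
With the tool pointing down it reaches from about 0.35 to 0.975 m from the base axis. Payload 4.9 kg.
Tool frame: the origin (TCP) lies on the front face of the gripper's body, between the roots of the fingers; the fingertips stand 73 mm ahead of it and the grasp point (between the pads) lies 54 mm ahead of it; z points along the fingers, y is the line along which they close (so a half turn about z gives the same grasp; the last joint's range is limited). The gripper opens to 85 mm and grips with 20 to 120 N. Pads are 22 mm wide; open, the fingers measure 114 mm over their backs; the gripper's body (76 mm by 85 mm) begins 54 mm behind the grasp point. The pads swing forward as they close: fully open they stand 13 mm farther back than shut.
Start: joints at [1.02, 0.053, 1.613, -0, 1.476, -0.119], TCP at [0.262, 0.568, 0.304] pointing down, gripper open.
Joint ranges: [-3.01, 3.01], [-1.01, 2.22], [0.06, 2.58], [-1.02, 4.17], [0.09, 2.62], [-3.14, 3.14]. Speed limits (rad/s): [2.57, 2.57, 3.14, 3.14, 3.14, 3.14].

## Interface

Orientations are given as a rotation vector (axis times angle).
In Python, from station import status, imaging, order gives the robot as it stands.
- The arm moves only by the tool arm_command, never from a script. Its argument "increments" is a list of rows, each an object with "slide": the shift along the tool's x, y, z in m, a list of three; "spin": the turn about the tool's z in degrees; "gripper": the opening, from -1 (shut) to 1 (fully open). In form: [{"slide": [x, y, z], "spin": spin, "gripper": gripper}, ...]. A call has 1 to 8 rows; each row is the pose to reach, as a shift and turn from the pose commanded when the call began, along the tool's axes at that moment; what a row does not reach only later rows make up. A row lasts 1/12 s, in which the tool goes at most 41.7 mm and 7.16 degrees, less where a joint would pass 70% of its speed; a pose out of reach is approached as far as the arm can. A call with a gripper value outside its range is refused whole. The fingers move at their own pace and stop on an object; "newtons" is the grip in N (left out, the last holds). Time passes only in rows, so rows that repeat a pose let the fingers close. It gives the time, the measured TCP pose, the force, the opening and the grip force at its end, in the units of the state.
- status.get_obs(): the state, without advancing time (a new reading comes with each control period).
- imaging.get_image(name): name is "scene" or "top"; returns a dict with "frame" (400x640x3 uint8, red, green, blue), "vfov" (degrees; the focal length in pixels is half the picture's height over the tangent of half this angle, whatever the lens; pixels are square), "cx", "cy" (the principal point, pixels), "view" (4x4, takes a point from world to camera coordinates). Camera axes: x right, y up, looking along -z (the intrinsics and any distortion apply to the point x, -y, -z); pixel columns grow to the right and rows downward; lengths in m; the calibration is good to about 2 mm. A picture is of the moment at which its call begins. There is no depth.
- order.finish_job(): hands the job in; it is judged then, once.
The state is a dict: "t": time; "q": joint angles; "dq": joint speeds; "effort": joint torques, N m; "tool_pos": TCP position; "tool_rot": TCP orientation; "contact_force": force on the tool from outside, world axes, zero at the start; "wrist_torque": the same for the moment, N m; "opening": finger opening in m; "grip_force": force on a finger pad.
Only numpy, scipy, OpenCV 4.12 (cv2) and the standard library are available. Lean on these libraries where they do the work, as an engineer would, in place of code of your own. Each camera call takes 0.05 s, during which the arm holds its last target. There are 200 camera calls.

## Task

The specimen holder must go onto the sputter coater's stage, but in its transport carrier it stands behind a round jar and a square bottle that are locked in by the hold-down bar. Lift the bar out of its two open brackets and lay it aside on the desk, clear both containers onto the side tray, and set the holder on the middle of the coater's stage; then stand each container back where it stood at the start and lay the bar back down in its brackets. Keep the containers and the holder upright, set them down without dropping them, and leave the glass chamber, the dish of chips and the rock alone.

Things in the scene. Friction and masses are not known exactly. Their poses are not given: they have to be found in the camera images.
- carrier: Steel carrier fixed to the desk, mm: origin at underside, +x away from robot, floor 4 thick, walls 36 high at x -78, +68, y -105, +105; 22 high divider at y 0. Containers stand near x -34, y +44 and -44; holder near x +24, y 0. Posts at y -105 and +105 end in open U brackets for the bar, at x -34: seat at z 117, slot 28 wide, flared to 40, tips at z 144; bar runs along y.
- bar: Hold-down bar: flat aluminium, 240 mm long (y), 18 wide (x), 8 thick, with a black grip 16 (x) x 40 (y) x 28 mm tall on its middle. Origin: centre of the bar's underside. Starts in the carrier's brackets (underside at z 117 mm), 3 mm over the containers' caps. Stands by itself, grip up, on the desk. 140 g.
- round_jar: Round clear glass jar of rock chips with a black screw lid: 60 mm body, 110 mm tall, lid 62 mm diameter and 22 mm high (from 88 to 110 mm). Origin at the centre of its underside. About 300 g. Stands in one of the two front cells of the carrier (left or right varies).
- square_bottle: White square plastic bottle 56 x 56 mm, straight-sided to 84 mm, short sloping shoulder, then a round grey cap 36 mm in diameter from 92 to 110 mm height. Origin at the centre of its underside, x and y along its sides. About 250 g. Stands in the other front cell.
- holder: Specimen holder: upright aluminium cylinder 40 mm diameter, 30 mm tall, with four small brass stubs with rock chips on top (5 mm higher). Origin at the centre of its underside. 110 g. Stands on the carrier's floor behind the two containers.
- coater_stage (a point): Centre of the top of the coater's stage, an aluminium disc 60 mm in diameter standing 8 mm proud of a 120 mm steel base plate; its top is 164 mm above the desk. It is in the middle of the top of the coater, a fixed white instrument 320 x 220 mm (x, y), 150 mm high, left or right of the carrier.
- side_tray: Flat stainless-steel side tray, fixed to the desk, 170 x 270 mm (x, y), floor 3 mm thick, 14 mm high rim with 3 mm walls. Origin at the centre of its underside. It lies on the other side of the carrier from the coater.
- chamber: Bystander: the coater's glass chamber cylinder, 110 mm diameter, with its steel lid and black knob, 148 mm tall. Origin at the centre of its underside. Leave alone.
- petri_dish: Bystander: glass dish 92 mm diameter, 16 mm high, with grey rock chips. Origin at the centre of its underside. Leave alone.
- rock: Bystander: grey rock sample about 96 mm wide, 52 mm high. Origin at the centre of its underside. Leave alone.
Not all that is in view belongs to the job. Leave any green look-alike of the round_jar alone.

How it is judged:
On the way, in this order (a step that is already met when the one before it is completed fails the run):
1. the hold-down bar is lifted clear out of its brackets ((z of bar in the frame of carrier above 0.15 m or horizontal distance between bar and carrier above 0.08 m)), for 0.2 s.
2. the round jar and the square bottle both stand upright on the side tray (x of round_jar in the frame of side_tray between -0.08 and 0.08 m and y of round_jar in the frame of side_tray between -0.13 and 0.13 m and z of round_jar in the frame of side_tray between -0.01 and 0.012 m and angle between each of round_jar, square_bottle's own z axis and vertical below 0.1 rad and x of square_bottle in the frame of side_tray between -0.08 and 0.08 m and y of square_bottle in the frame of side_tray between -0.13 and 0.13 m and z of square_bottle in the frame of side_tray between -0.01 and 0.012 m), for 0.3 s.
3. the specimen holder stands on the middle of the coater's stage, let go (horizontal distance between holder and coater_stage below 0.012 m and z of holder in the frame of coater_stage between -0.004 and 0.004 m and angle between holder's own z axis and vertical below 0.06 rad and contact force between holder and the fingers below 0.05 N), for 0.3 s.
At the end, for the whole second after the job is handed in: Holder upright on the stage within 12 mm of its centre; jar and bottle each upright within 15 mm of their starting places; bar seated in both brackets (8 mm across, 12 mm lengthwise, 5 mm height, 0.09 rad), grip up; all released and at rest; bystanders within 30 mm of their starts (horizontal distance between holder and coater_stage below 0.012 m and z of holder in the frame of coater_stage between -0.004 and 0.004 m and angle between each of holder, round_jar, square_bottle, bar's own z axis and vertical below 0.06 rad and distance of each of round_jar, square_bottle from where it was at the start of the episode below 0.015 m and x of bar in the frame of carrier between -0.042 and -0.026 m and y of bar in the frame of carrier between -0.012 and 0.012 m and z of bar in the frame of carrier between 0.112 and 0.122 m and angle between the y axis of bar and the y axis of carrier, either way round below 0.09 rad and linear speed of each of round_jar, square_bottle, holder, bar below 0.02 m/s and distance of each of chamber, petri_dish, rock from where it was at the start of the episode below 0.03 m); the robot touches nothing.
It fails at once if a bystander (chamber, dish or rock) is pushed more than 30 mm (distance of any of chamber, petri_dish, rock from where it was at the start of the episode above 0.03 m).
It fails at once if the holder or a container is tipped by more than about 40 degrees (angle between any of round_jar, square_bottle, holder's own z axis and vertical above 0.7 rad).
It fails at once if the round jar is dropped (falls freely from more than about 15 mm) (contact force between round_jar and the fingers below 0.05 N and linear speed of round_jar above 0.55 m/s).
It fails at once if the square bottle is dropped (falls freely from more than about 15 mm) (contact force between square_bottle and the fingers below 0.05 N and linear speed of square_bottle above 0.55 m/s).
It fails at once if the holder is dropped (falls freely from more than about 15 mm) (contact force between holder and the fingers below 0.05 N and linear speed of holder above 0.55 m/s).
It also fails if it takes over 136 s, if anything falls off the work surface, if the arm or the gripper's body presses on something with over 40 N, if the wrist force passes 120 N, or if a joint passes its speed limit or range.

## Working session

There is one attempt and no reset: what is moved stays moved. The work goes in short steps, Python scripts to look and compute and a tool call to move; the robot and the scene stay as the last step left them, time stands still between calls to the robot, and variables do not carry over. Pictures are saved under pics/ and viewed, at most 14 in all, crops included, and the job is handed in when it is done.

Besides the shell and the picture viewer there is one more tool, called after ">>>" as a command line: name --argument value ..., lists and objects as JSON in quotes. arm_command: Moves the arm, as the interface text tells. Its arguments: {"type":"object","properties":{"increments":{"type":"array","items":{"type":"object","properties":{"slide":{"type":"array","items":{"type":"number"}},"spin":{"type":"number"},"gripper":{"type":"number"}}}},"newtons":{"type":"number"}},"required":["increments"]}

```bash
ls; mkdir -p pics
python3 - <<'E'
from station import status, imaging
import cv2,numpy as np
o=status.get_obs();print({k:np.round(v,3).tolist() for k,v in o.items()})
for n in("scene","top"):
    d=imaging.get_image(n);cv2.imwrite(f"pics/{n}0.png",d["frame"][:,:,::-1]);print(n,d["vfov"],d["cx"],d["cy"],np.round(d["view"],4).tolist(),[k for k in d])
    np.savez(f"{n}0.npz",**{k:v for k,v in d.items()})
E
```

```text
pics
{'t': 0.0, 'q': [1.02, 0.053, 1.614, -0.0, 1.476, -0.119], 'dq': [0.001, 0.0, 0.001, 0.0, -0.002, 0.0], 'effort': [0.001, -39.367, -37.019, 0.0, 0.007, 0.0], 'tool_pos': [0.261, 0.567, 0.303], 'tool_rot': [-0.673, -3.068, 0.003], 'contact_force': [-0.301, 0.397, -0.033], 'wrist_torque': [0.04, -0.035, -0.013], 'grip_force': 0.0, 'opening': 0.085}
scene 44.631978832203785 322.76369032270054 191.61744997303978 [[-0.193, 0.9812, 0.0054, 0.1043], [-0.7583, -0.1527, 0.6338, 0.3538], [0.6227, 0.1182, 0.7735, -1.5374], [0.0, 0.0, 0.0, 1.0]] ['frame', 'vfov', 'cx', 'cy', 'view']
top 46.25342356331346 324.87324168232317 200.6702764935008 [[0.0098, -0.9999, -0.0046, 0.0087], [0.9846, 0.0088, 0.1745, -0.5732], [-0.1744, -0.0063, 0.9847, -1.0496], [0.0, 0.0, 0.0, 1.0]] ['frame', 'vfov', 'cx', 'cy', 'view']
```

View pics/scene0.png

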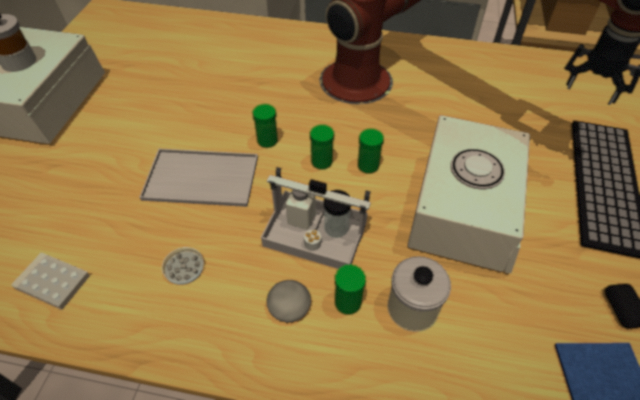

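View pics/top0.png

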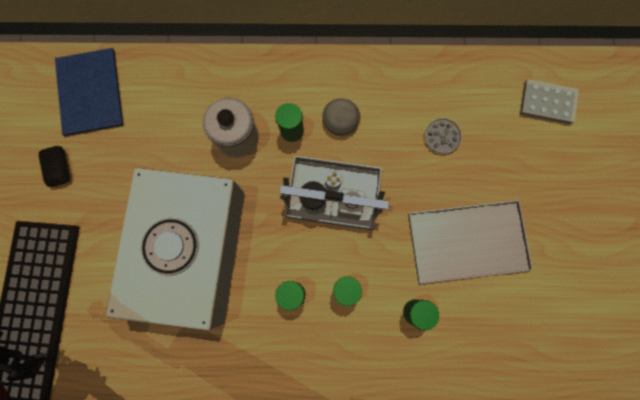

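The scene view looks back at the robot. The bar's grip is at scene (318,187) / top (334,196), and the black-lidded jar is under the bar at y+, top (312,196), scene (337,205). The white bottle is at y-, top (352,203), scene (300,207), and the holder is at top (333,181), scene (313,238). The stage is at top (168,245), scene (480,167), and the tray at top (469,243), scene (200,177).

What could be taken for the jar: the green ones at top (289,120), (290,295), (347,291) and (424,315), and the chamber at top (228,122). My choice is the black-lidded one in the carrier.

```bash
cat > h.py <<'E'
import numpy as np,cv2
from station import status,imaging
def cam(n,fn=None):
    d=dict(np.load(fn)) if fn else imaging.get_image(n)
    d["f"]=200/np.tan(np.radians(float(d["vfov"]))/2);return d
def ray(d,u,v):
    V=d["view"];R=V[:3,:3];c=-R.T@V[:3,3]
    r=R.T@np.array([(u-d["cx"])/d["f"],-(v-d["cy"])/d["f"],-1]);return c,r/np.linalg.norm(r)
def onz(d,p,z):
    c,r=ray(d,*p);return c+r*(z-c[2])/r[2]
def tri(ds,ps):
    A=np.zeros((3,3));b=np.zeros(3)
    L=[ray(d,*p) for d,p in zip(ds,ps)]
    for c,r in L:
        P=np.eye(3)-np.outer(r,r);A+=P;b+=P@c
    x=np.linalg.solve(A,b);e=max(np.linalg.norm((np.eye(3)-np.outer(r,r))@(x-c)) for c,r in L);return x,e
def proj(d,p):
    q=d["view"][:3,:3]@np.asarray(p)+d["view"][:3,3];return d["cx"]+d["f"]*q[0]/-q[2],d["cy"]-d["f"]*q[1]/-q[2]
E
python3 - <<'E'
from h import *
T=cam("top","top0.npz");S=cam("scene","scene0.npz")
a=cv2.resize(T["frame"][145:240,270:400],None,fx=6,fy=6,interpolation=cv2.INTER_CUBIC)[:,:780]
cv2.imwrite("pics/cT.png",a[:,:,::-1])
b=cv2.resize(S["frame"][160:275,250:383],None,fx=5,fy=5,interpolation=cv2.INTER_CUBIC)
cv2.imwrite("pics/cS.png",b[:,:,::-1])
print("stage",tri([T,S],[(168,246),(480,167)]))
for p in [(135,170),(236,180),(211,328),(109,318)]: print("coater corner",onz(T,p,.15))
for p in [(410,213),(520,203),(530,272),(419,283)]: print("tray",onz(T,p,.014))
for p in [(289,117),(289,295),(347,290),(425,314)]: print("green",onz(T,p,.11))
print("chamber",onz(T,(226,118),.148),"rock",onz(T,(341,117),.05),"dish",onz(T,(443,136),.016))
E
```

```text
stage (array([0.45534594, 0.34096097, 0.15569088]), np.float64(0.0009223156761704446))
coater corner [0.61912714 0.42459116 0.15      ]
coater corner [0.59890779 0.20506968 0.15      ]
coater corner [0.28995891 0.24280644 0.15      ]
coater corner [0.30765309 0.45281045 0.15      ]
tray [ 0.55114041 -0.19156306  0.014     ]
tray [ 0.57802848 -0.45817723  0.014     ]
tray [ 0.41295379 -0.47134961  0.014     ]
tray [ 0.38483569 -0.20906436  0.014     ]
green [0.75664586 0.09781934 0.11      ]
green [0.35646676 0.08856549 0.11      ]
green [ 0.36821777 -0.03573709  0.11      ]
green [ 0.31970939 -0.20162899  0.11      ]
chamber [0.73927204 0.23358907 0.148     ] rock [ 0.7796687  -0.02307466  0.05      ] dish [ 0.74476204 -0.27725698  0.016     ]
```

View pics/cT.png

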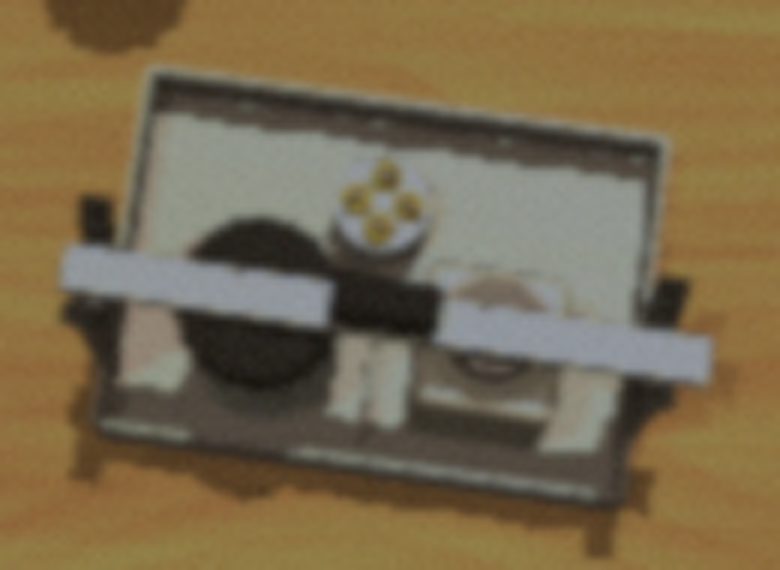

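View pics/cS.png

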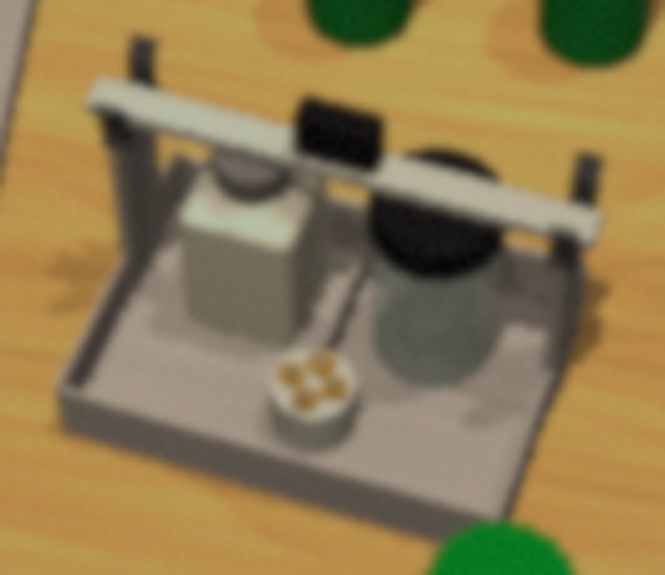

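The crops confirm it: the bar runs over the black-lidded jar (y+, top crop (262,303)) and the white, grey-capped bottle (y-, crop (497,325)). The grip is at crop (386,305) and the holder with its brass stubs at (383,203). The bar ends are at top crop (62,268) and (711,360), and at scene crop (97,95) and (598,222).

Run:
```python
from h import *
T=cam("top","top0.npz");S=cam("scene","scene0.npz")
t=lambda u,v:(270+(u+.5)/6-.5,145+(v+.5)/6-.5); s=lambda u,v:(250+(u+.5)/5-.5,160+(v+.5)/5-.5)
# bar end top edges mid
def show(n,a,b,z):
    x,e=tri([T,S],[a,b]);print(n,np.round(x,4),"err",round(e,4),"T@z",np.round(onz(T,a,z),4)[:2],"S@z",np.round(onz(S,b,z),4)[:2])
show("bar+y",t(62,268),s(597,222),.125); show("bar-y",t(711,360),s(97,92),.125)
show("holdertop",t(383,203),s(312,382),.037)
show("grip top",t(386,302),s(342,117),.153)
print("lid T",onz(T,t(262,303),.110),"cap T",onz(T,t(497,325),.110))
show("lid",t(262,303),s(436,200),.110)
# stage: dark ring bounding the base plate
for n,d,(u0,u1,v0,v1) in(("T",T,(135,205,212,280)),("S",S,(440,515,140,195))):
    g=cv2.GaussianBlur(cv2.cvtColor(d["frame"],cv2.COLOR_RGB2GRAY),(0,0),.7)[v0:v1,u0:u1]
    g=cv2.resize(g,None,fx=4,fy=4,interpolation=cv2.INTER_CUBIC)
    th,m=cv2.threshold(g,0,255,cv2.THRESH_BINARY_INV+cv2.THRESH_OTSU)
    cs,h=cv2.findContours(m,cv2.RETR_CCOMP,cv2.CHAIN_APPROX_NONE)
    for c in cs:
        if cv2.contourArea(c)>1200:
            (x,y),ax,an=cv2.fitEllipse(c);p=((x+.5)/4-.5+u0,(y+.5)/4-.5+v0);print(n,th,np.round(p,2),np.round(np.array(ax)/4,1),onz(d,p,.164).round(4))
```

```text
bar+y [0.5845 0.1117 0.1254] err 0.0009 T@z [0.5845 0.1126] S@z [0.5843 0.1109]
bar-y [ 0.5527 -0.1241  0.1225] err 0.0007 T@z [ 0.5524 -0.1245] S@z [ 0.5548 -0.1226]
holdertop [ 0.6307 -0.0067  0.0339] err 0.0009 T@z [ 0.6298 -0.0058] S@z [ 0.6329 -0.0071]
grip top [ 0.5681 -0.0059  0.1499] err 0.0001 T@z [ 0.5675 -0.0058] S@z [ 0.5707 -0.0055]
lid T [0.57492468 0.03963971 0.11      ] cap T [ 0.56741011 -0.04746254  0.11      ]
lid [0.5749 0.0389 0.1108] err 0.0007 T@z [0.5749 0.0396] S@z [0.5744 0.0381]
T 106.0 [169.37 246.31] [54.9 57.4] [0.4542 0.3343 0.164 ]
T 106.0 [168.82 246.01] [45.3 48.1] [0.4548 0.3355 0.164 ]
S 144.0 [477.18 168.57] [39.7 55.2] [0.4692 0.3336 0.164 ]
S 144.0 [478.72 164.22] [20.4 40.2] [0.4551 0.337  0.164 ]
```

Measured layout:

| Thing | World position (m) |
|---|---|
| Bar centre | (.5685,-.006), yaw -7.7° |
| Jar | (.575,.039) |
| Bottle | about (.565,-.048) |
| Holder | (.6305,-.0065) |
| Stage | (.455,.336) |
| Tray centre | (.482,-.3325) |

I'll spin about +73° so that tool y lies along carrier x.

>>> arm_command --increments '[{"slide": [-0.03,-0.022,0],"spin": 6,"gripper": 1},{"slide": [-0.063,-0.047,0],"spin": 12,"gripper": 1},{"slide": [-0.096,-0.072,0],"spin": 18,"gripper": 1},{"slide": [-0.129,-0.097,0],"spin": 24,"gripper": 1},{"slide": [-0.162,-0.122,0],"spin": 30,"gripper": 0.5},{"slide": [-0.195,-0.147,0],"spin": 36,"gripper": 0},{"slide": [-0.228,-0.172,0],"spin": 42,"gripper": 0},{"slide": [-0.26,-0.196,0],"spin": 48,"gripper": 0}]'

```text
t: 0.77
tool_pos: [0.4159, 0.2788, 0.3035]
tool_rot: [-1.869, -2.525, 0.001]
contact_force: [0.2, -0.2, -0.3]
opening: 0.0429
grip_force: 0.0
```

```bash
cat >> h.py <<'E'
from scipy.spatial.transform import Rotation as Ro
def to(x,y,z,yaw=None):
    o=status.get_obs();R=Ro.from_rotvec(o["tool_rot"]).as_matrix();d=R.T@(np.array([x,y,z])-o["tool_pos"])
    a=np.degrees(np.arctan2(R[1,1],R[0,1]))
    print("t",round(float(o["t"]),2),"pos",np.round(o["tool_pos"],4),"ytool deg",round(a,2),"slide",np.round(d,4),"spin",None if yaw is None else round(a-yaw,2),"open",o["opening"],"grip",o["grip_force"],"F",np.round(o["contact_force"],1),"tilt",np.round(R[:,2],4),"q",np.round(o["q"],2))
E
python3 -c "from h import *;to(.5685,-.006,.303,-7.7)"
```

```text
t 0.77 pos [0.4159 0.2788 0.3035] ytool deg 16.97 slide [-0.3169  0.0628  0.0005] spin 24.67 open 0.04293627307240522 grip 0.0 F [ 0.2 -0.2 -0.3] tilt [-2.e-04 -2.e-04 -1.e+00] q [ 0.44 -0.25  1.9  -0.    1.5   0.15]
```

>>> arm_command --increments '[{"slide": [-0.04,0.008,0],"spin": 4,"gripper": 0},{"slide": [-0.08,0.016,0],"spin": 8,"gripper": 0},{"slide": [-0.12,0.024,0],"spin": 12,"gripper": 0},{"slide": [-0.16,0.032,0],"spin": 16,"gripper": 0},{"slide": [-0.2,0.04,0],"spin": 20,"gripper": 0},{"slide": [-0.24,0.048,0],"spin": 24.7,"gripper": 0},{"slide": [-0.28,0.056,0],"spin": 24.7,"gripper": 0},{"slide": [-0.317,0.063,0],"spin": 24.7,"gripper": 0}]'

```text
t: 1.43
tool_pos: [0.5704, -0.0055, 0.3034]
tool_rot: [-2.362, -2.071, 0.001]
contact_force: [-0.2, 0.1, 0.4]
opening: 0.0428
grip_force: 0.0
```

```bash
python3 -c "from h import *;to(.5685,-.006,.203,-7.7)"
```

```text
t 1.43 pos [ 0.5704 -0.0055  0.3034] ytool deg -7.49 slide [-0.0007 -0.0017  0.1004] spin 0.21 open 0.04280230534351925 grip 0.0 F [-0.2  0.1  0.4] tilt [-5.e-04 -0.e+00 -1.e+00] q [-0.14 -0.08  1.74 -0.    1.48 -0.01]
```

>>> arm_command --increments '[{"slide": [-0.001,-0.001,0.03],"spin": 0.2,"gripper": 0},{"slide": [-0.001,-0.001,0.06],"spin": 0.2,"gripper": 0},{"slide": [-0.001,-0.001,0.085],"spin": 0.2,"gripper": 0},{"slide": [-0.001,-0.001,0.1],"spin": 0.2,"gripper": 0},{"slide": [-0.001,-0.001,0.1],"spin": 0.2,"gripper": -1},{"slide": [-0.001,-0.001,0.1],"spin": 0.2,"gripper": -1},{"slide": [-0.001,-0.001,0.1],"spin": 0.2,"gripper": -1},{"slide": [-0.001,-0.001,0.1],"spin": 0.2,"gripper": -1}]' --newtons 40

```text
t: 2.1
tool_pos: [0.5696, -0.0041, 0.2057]
tool_rot: [2.363, 2.067, 0.003]
contact_force: [-0.6, 0.1, -0.2]
opening: 0.0152
grip_force: 44.0
```

>>> arm_command --increments '[{"slide": [0,0,0],"spin": 0,"gripper": -1},{"slide": [0,0,0],"spin": 0,"gripper": -1},{"slide": [0,0,0],"spin": 0,"gripper": -1}]'

```text
t: 2.35
tool_pos: [0.569, -0.0041, 0.2047]
tool_rot: [2.364, 2.068, 0.001]
contact_force: [-0.9, -0.7, -2.0]
opening: 0.0153
grip_force: 44.0
```

>>> arm_command --increments '[{"slide": [0,0,-0.01],"spin": 0,"gripper": -1},{"slide": [0,0,-0.025],"spin": 0,"gripper": -1},{"slide": [0,0,-0.045],"spin": 0,"gripper": -1},{"slide": [0,0,-0.065],"spin": 0,"gripper": -1},{"slide": [-0.015,0.006,-0.08],"spin": 0,"gripper": -1},{"slide": [-0.04,0.016,-0.08],"spin": 0,"gripper": -1},{"slide": [-0.07,0.028,-0.08],"spin": 0,"gripper": -1},{"slide": [-0.1,0.04,-0.08],"spin": 0,"gripper": -1}]'

```text
t: 3.02
tool_pos: [0.5956, -0.1093, 0.2858]
tool_rot: [2.362, 2.069, 0.002]
contact_force: [1.2, -1.4, -2.2]
opening: 0.0152
grip_force: 44.0
```

>>> arm_command --increments '[{"slide": [-0.035,0.013,0],"spin": 0,"gripper": -1},{"slide": [-0.07,0.026,0],"spin": 0,"gripper": -1},{"slide": [-0.105,0.04,0],"spin": 0,"gripper": -1},{"slide": [-0.14,0.053,0],"spin": 0,"gripper": -1},{"slide": [-0.165,0.062,0],"spin": 0,"gripper": -1},{"slide": [-0.165,0.062,0],"spin": 0,"gripper": -1}]'

```text
t: 3.52
tool_pos: [0.6347, -0.2855, 0.2845]
tool_rot: [2.368, 2.061, -0.002]
contact_force: [-0.5, 0.3, -0.8]
opening: 0.0148
grip_force: 43.9
```

Run:
```python
from h import *
to(.635,-.28,.088,-7.7)
d=cam("top");S=cam("scene")
np.savez("top1.npz",**d);np.savez("scene1.npz",**S)
a=cv2.resize(d["frame"][100:260,270:480],None,fx=3,fy=3,interpolation=cv2.INTER_CUBIC)
b=cv2.resize(S["frame"][150:270,180:390],None,fx=3,fy=3,interpolation=cv2.INTER_CUBIC)
b=b[:600-0]
cv2.imwrite("pics/c1.png",np.vstack([a,b])[:,:,::-1]) if a.shape[0]+b.shape[0]<=600 else (cv2.imwrite("pics/c1.png",cv2.resize(np.vstack([a,b]),(450,600))[:,:,::-1]))
```

```text
t 3.52 pos [ 0.6347 -0.2855  0.2845] ytool deg -7.92 slide [ 0.006  -0.0007  0.1965] spin -0.22 open 0.0148075672821648 grip 43.94904971122742 F [-0.5  0.3 -0.8] tilt [ 8.0e-04 -2.6e-03 -1.0e+00] q [-0.53  0.23  1.45 -0.    1.46 -0.39]
```

View pics/c1.png

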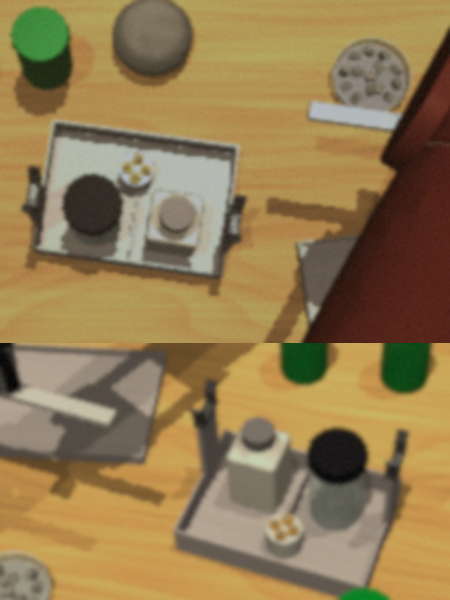

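The bar is held level over the desk beside the tray. The jar lid at about (92,205) and the bottle cap at about (177,213) in the crop are now unobstructed. I'll lower the bar and measure both.

>>> arm_command --increments '[{"slide": [0.004,0,0.03],"spin": 0,"gripper": -1},{"slide": [0.004,0,0.065],"spin": 0,"gripper": -1},{"slide": [0.004,0,0.1],"spin": 0,"gripper": -1},{"slide": [0.004,0,0.13],"spin": 0,"gripper": -1},{"slide": [0.004,0,0.155],"spin": 0,"gripper": -1},{"slide": [0.004,0,0.175],"spin": 0,"gripper": -1},{"slide": [0.004,0,0.188],"spin": 0,"gripper": -1},{"slide": [0.004,0,0.19],"spin": 0,"gripper": -1}]'

```text
t: 4.28
tool_pos: [0.6336, -0.2741, 0.0908]
tool_rot: [-2.359, -2.067, 0.003]
contact_force: [-0.2, 0.0, -2.3]
opening: 0.0153
grip_force: 44.0
```

Run:
```python
from h import *
to(.635,-.28,.0877,-7.7)
T=cam("","top1.npz");S=cam("","scene1.npz")
def ell(d,box,lo,hi,k=6):
    u0,u1,v0,v1=box;g=cv2.cvtColor(d["frame"],cv2.COLOR_RGB2HSV)[v0:v1,u0:u1]
    g=cv2.resize(g,None,fx=k,fy=k,interpolation=cv2.INTER_CUBIC);m=cv2.inRange(g,np.array(lo),np.array(hi))
    m=cv2.morphologyEx(m,cv2.MORPH_OPEN,np.ones((13,13)))
    cs,_=cv2.findContours(m,cv2.RETR_EXTERNAL,cv2.CHAIN_APPROX_NONE)
    c=cv2.convexHull(max(cs,key=cv2.contourArea));e=cv2.fitEllipse(c)
    return np.array([(e[0][0]+.5)/k-.5+u0,(e[0][1]+.5)/k-.5+v0]),np.array(e[1])/k
s=7/5 if 0 else 1
for n,z,bt,bs,lo,hi in(("lid",.114,(296,332,178,212),(318,358,185,215),(0,0,0),(179,255,60)),):
    a,ra=ell(T,bt,lo,hi);b,rb=ell(S,bs,lo,hi);x,e=tri([T,S],[a,b]);print(n,a.round(1),ra.round(1),b.round(1),rb.round(1),x.round(4),round(e,4),onz(T,a,z).round(4),onz(S,b,z).round(4))
# 6x crop of bottle+holder region
for d,b,n in((T,(325,375,165,220),"bt"),(S,(280,330,180,260),"bs")):
    cv2.imwrite(f"pics/{n}.png",cv2.resize(d["frame"][b[2]:b[3],b[0]:b[1]],None,fx=7,fy=7,interpolation=cv2.INTER_CUBIC)[:,:,::-1])
x=cv2.imread("pics/bt.png");y=cv2.imread("pics/bs.png");H=max(x.shape[0],y.shape[0])
cv2.imwrite("pics/b2.png",np.hstack([cv2.copyMakeBorder(i,0,H-i.shape[0],0,0,0) for i in(x,y)]))
```

```text
t 4.28 pos [ 0.6336 -0.2741  0.0908] ytool deg -7.56 slide [-0.0056  0.0021  0.003 ] spin 0.14 open 0.015320948077327047 grip 44.00925278663635 F [-0.2  0.  -2.3] tilt [-0.0049  0.003  -1.    ] q [-0.52  0.4   1.58  0.    1.16 -0.38]
lid [312.9 196.2] [26.1 28.5] [337.1 203.3] [25.8 27.3] [0.5749 0.0399 0.0978] 0.0008 [0.5718 0.0402 0.114 ] [0.5876 0.0409 0.114 ]
```

View pics/b2.png

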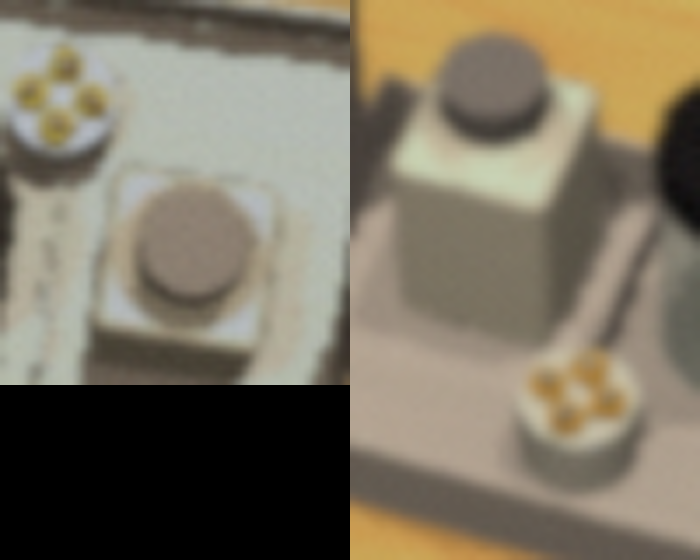

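The left crop shows the bottle cap centre at (197,240) and the holder top at (63,95). In the right crop they are at (144,78) and (230,392) once the 350 px offset is taken off. The bottle sides run parallel to the carrier.

>>> arm_command --increments '[{"slide": [0,0,0.002],"spin": 0,"gripper": -1},{"slide": [0,0,0.003],"spin": 0,"gripper": -1},{"slide": [0,0,0.003],"spin": 0,"gripper": -0.3},{"slide": [0,0,0.003],"spin": 0,"gripper": -0.2},{"slide": [0,0,0.003],"spin": 0,"gripper": -0.2},{"slide": [0,0,0.003],"spin": 0,"gripper": -0.2},{"slide": [0,0,-0.02],"spin": 0,"gripper": -0.2},{"slide": [0,0,-0.05],"spin": 0,"gripper": -0.2}]'

```text
t: 4.95
tool_pos: [0.6332, -0.2753, 0.1408]
tool_rot: [-2.36, -2.064, 0.004]
contact_force: [-0.4, -0.2, -0.0]
opening: 0.0341
grip_force: 0.0
```

Run:
```python
from h import *
T=cam("","top1.npz");S=cam("","scene1.npz")
p=lambda u,v,a,b:(a+(u+.5)/7-.5,b+(v+.5)/7-.5)
for n,a,b,z in(("cap",p(197,240,325,165),p(144,78,280,180),.114),("holder",p(63,95,325,165),p(230,392,280,180),.036)):
    x,e=tri([T,S],[a,b]);print(n,x.round(4),round(e,4),onz(T,a,z).round(4),onz(S,b,z).round(4))
to(.564,-.049,.31,-7.7)
```

```text
cap [ 0.5668 -0.0478  0.1117] 0.0002 [ 0.5664 -0.0479  0.114 ] [ 0.5686 -0.0471  0.114 ]
holder [ 0.6308 -0.0064  0.0359] 0.0002 [ 0.6307 -0.0062  0.036 ] [ 0.6309 -0.0065  0.036 ]
t 4.95 pos [ 0.6332 -0.2753  0.1408] ytool deg -7.65 slide [ 0.2156 -0.0998 -0.1679] spin 0.05 open 0.03411602604062247 grip 0.0 F [-0.4 -0.2 -0. ] tilt [-0.0062  0.0036 -1.    ] q [-0.52  0.34  1.56  0.    1.24 -0.38]
```

>>> arm_command --increments '[{"slide": [0,0,-0.03],"spin": 0,"gripper": 0},{"slide": [0,0,-0.07],"spin": 0,"gripper": 1},{"slide": [0.03,-0.013,-0.1],"spin": 0,"gripper": 1},{"slide": [0.065,-0.029,-0.11],"spin": 0,"gripper": 1},{"slide": [0.1,-0.045,-0.11],"spin": 0,"gripper": 1},{"slide": [0.135,-0.06,-0.11],"spin": 0,"gripper": 1},{"slide": [0.17,-0.076,-0.11],"spin": 0,"gripper": 1},{"slide": [0.2,-0.09,-0.11],"spin": 0,"gripper": 1}]'

```text
t: 5.62
tool_pos: [0.5717, -0.0642, 0.2546]
tool_rot: [2.364, 2.068, 0.002]
contact_force: [0.4, 1.3, 0.3]
opening: 0.0855
grip_force: 0.0
```

>>> arm_command --increments '[{"slide": [0.0166,-0.006,0],"spin": 0,"gripper": 1},{"slide": [0.0166,-0.006,0],"spin": 0,"gripper": 1},{"slide": [0.0166,-0.006,0],"spin": 0,"gripper": 1}]'

```text
t: 5.87
tool_pos: [0.5688, -0.0483, 0.2545]
tool_rot: [2.362, 2.07, 0.001]
contact_force: [0.7, -0.5, -0.9]
opening: 0.0856
grip_force: 0.0
```

```bash
python3 -c "from h import *;to(.567,-.048,.124,-7.7)"
```

```text
t 5.87 pos [ 0.5688 -0.0483  0.2545] ytool deg -7.54 slide [ 1.000e-04 -2.000e-03  1.305e-01] spin 0.16 open 0.08559054427211303 grip 0.0 F [ 0.7 -0.5 -0.9] tilt [ 1.2e-03 -7.0e-04 -1.0e+00] q [-0.21 -0.04  1.79 -0.    1.39 -0.08]
```

>>> arm_command --increments '[{"slide": [0,-0.002,0.035],"spin": 0.2,"gripper": 1},{"slide": [0,-0.002,0.07],"spin": 0.2,"gripper": 1},{"slide": [0,-0.002,0.1],"spin": 0.2,"gripper": 1},{"slide": [0,-0.002,0.12],"spin": 0.2,"gripper": 1},{"slide": [0,-0.002,0.13],"spin": 0.2,"gripper": 1},{"slide": [0,-0.002,0.13],"spin": 0.2,"gripper": 0.6},{"slide": [0,-0.002,0.13],"spin": 0.2,"gripper": 0.3},{"slide": [0,-0.002,0.13],"spin": 0.2,"gripper": 0}]' --newtons 40

```text
t: 6.53
tool_pos: [0.5682, -0.0494, 0.1261]
tool_rot: [2.367, 2.062, 0.002]
contact_force: [-0.1, -0.5, -0.8]
opening: 0.0558
grip_force: 43.1
```

>>> arm_command --increments '[{"slide": [0,0,0],"spin": 0,"gripper": -0.3},{"slide": [0,0,0],"spin": 0,"gripper": -0.5},{"slide": [0,0,0],"spin": 0,"gripper": -0.5}]'

```text
t: 6.78
tool_pos: [0.568, -0.049, 0.1257]
tool_rot: [2.366, 2.062, 0.003]
contact_force: [-0.0, -0.7, 2.4]
opening: 0.0553
grip_force: 43.7
```

```bash
python3 -c "from h import *;to(.488,-.392,.124,-7.7)"
```

```text
t 6.78 pos [ 0.568  -0.049   0.1257] ytool deg -7.84 slide [-0.3507 -0.0324  0.0019] spin -0.14 open 0.055323019438558545 grip 43.68209481239319 F [-0.  -0.7  2.4] tilt [ 0.0034 -0.0011 -1.    ] q [-0.22  0.1   1.88 -0.    1.16 -0.08]
```

>>> arm_command --increments '[{"slide": [0,0,-0.008],"spin": 0,"gripper": -0.5},{"slide": [0,0,-0.025],"spin": 0,"gripper": -0.5},{"slide": [0,0,-0.05],"spin": 0,"gripper": -0.5},{"slide": [0,0,-0.08],"spin": 0,"gripper": -0.5},{"slide": [0,0,-0.11],"spin": 0,"gripper": -0.5},{"slide": [0,0,-0.14],"spin": 0,"gripper": -0.5},{"slide": [0,0,-0.155],"spin": 0,"gripper": -0.5},{"slide": [0,0,-0.16],"spin": 0,"gripper": -0.5}]'

```text
t: 7.45
tool_pos: [0.568, -0.0487, 0.2887]
tool_rot: [2.364, 2.061, 0.007]
contact_force: [0.3, 0.6, -1.2]
opening: 0.0556
grip_force: 43.3
```

>>> arm_command --increments '[{"slide": [-0.015,-0.001,0],"spin": 0,"gripper": -0.5},{"slide": [-0.04,-0.003,0],"spin": 0,"gripper": -0.5},{"slide": [-0.07,-0.006,0],"spin": 0,"gripper": -0.5},{"slide": [-0.1,-0.009,0],"spin": 0,"gripper": -0.5},{"slide": [-0.13,-0.012,0],"spin": 0,"gripper": -0.5},{"slide": [-0.16,-0.015,0],"spin": 0,"gripper": -0.5},{"slide": [-0.185,-0.017,0],"spin": 0,"gripper": -0.5},{"slide": [-0.2,-0.018,0],"spin": 0,"gripper": -0.5}]'

```text
t: 8.12
tool_pos: [0.5204, -0.2461, 0.2823]
tool_rot: [-2.368, -2.061, 0.002]
contact_force: [0.1, 0.1, -1.4]
opening: 0.0554
grip_force: 43.2
```

>>> arm_command --increments '[{"slide": [-0.02,-0.002,0],"spin": 0,"gripper": -0.5},{"slide": [-0.05,-0.005,0],"spin": 0,"gripper": -0.5},{"slide": [-0.08,-0.008,0],"spin": 0,"gripper": -0.5},{"slide": [-0.11,-0.011,0],"spin": 0,"gripper": -0.5},{"slide": [-0.135,-0.013,0],"spin": 0,"gripper": -0.5},{"slide": [-0.15,-0.014,0],"spin": 0,"gripper": -0.5},{"slide": [-0.15,-0.014,0.02],"spin": 0,"gripper": -0.5},{"slide": [-0.15,-0.014,0.04],"spin": 0,"gripper": -0.5}]'

```text
t: 8.78
tool_pos: [0.4878, -0.3919, 0.2446]
tool_rot: [2.367, 2.061, 0.001]
contact_force: [0.0, -0.5, -3.8]
opening: 0.0559
grip_force: 43.3
```

```bash
python3 -c "from h import *;to(.488,-.392,.125,-7.7)"
```

```text
t 8.78 pos [ 0.4878 -0.3919  0.2446] ytool deg -7.9 slide [ 1.000e-04 -1.000e-04  1.196e-01] spin -0.2 open 0.05591961478045118 grip 43.30572724342346 F [ 0.  -0.5 -3.8] tilt [ 0.0022 -0.0012 -1.    ] q [-0.8   0.1   1.67  0.    1.38 -0.66]
```

>>> arm_command --increments '[{"slide": [0,0,0.025],"spin": 0,"gripper": -0.5},{"slide": [0,0,0.055],"spin": 0,"gripper": -0.5},{"slide": [0,0,0.08],"spin": 0,"gripper": -0.5},{"slide": [0,0,0.1],"spin": 0,"gripper": -0.5},{"slide": [0,0,0.11],"spin": 0,"gripper": -0.5},{"slide": [0,0,0.115],"spin": 0,"gripper": -0.5},{"slide": [0,0,0.117],"spin": 0,"gripper": -0.5},{"slide": [0,0,0.117],"spin": 0,"gripper": -0.5}]'

```text
t: 9.45
tool_pos: [0.4879, -0.3911, 0.1276]
tool_rot: [2.367, 2.064, 0.0]
contact_force: [-0.5, -0.7, -2.5]
opening: 0.0553
grip_force: 43.2
```

>>> arm_command --increments '[{"slide": [0,0,0.001],"spin": 0,"gripper": -0.5},{"slide": [0,0,0.002],"spin": 0,"gripper": -0.5},{"slide": [0,0,0.002],"spin": 0,"gripper": -0.5}]'

```text
t: 9.7
tool_pos: [0.4878, -0.3914, 0.1261]
tool_rot: [2.367, 2.063, 0.0]
contact_force: [-0.6, 0.3, -1.6]
opening: 0.055
grip_force: 43.2
```

```bash
python3 -c "from h import *;to(.488,-.392,.1247,-7.7)"
```

```text
t 9.7 pos [ 0.4878 -0.3914  0.1261] ytool deg -7.84 slide [-0.0005  0.0003  0.0014] spin -0.14 open 0.055025043991964874 grip 43.192471861839294 F [-0.6  0.3 -1.6] tilt [ 0.0014 -0.0013 -1.    ] q [-0.8   0.22  1.74  0.    1.18 -0.66]
```

>>> arm_command --increments '[{"slide": [0,0,0.001],"spin": 0,"gripper": -0.5},{"slide": [0,0,0.002],"spin": 0,"gripper": -0.5},{"slide": [0,0,0.002],"spin": 0,"gripper": 0.4},{"slide": [0,0,0.002],"spin": 0,"gripper": 0.7},{"slide": [0,0,0.002],"spin": 0,"gripper": 0.8},{"slide": [0,0,0.002],"spin": 0,"gripper": 0.8},{"slide": [0,0,-0.03],"spin": 0,"gripper": 0.9},{"slide": [0,0,-0.07],"spin": 0,"gripper": 1}]'

```text
t: 10.37
tool_pos: [0.4854, -0.389, 0.1905]
tool_rot: [-2.361, -2.058, 0.001]
contact_force: [0.6, -0.7, 0.5]
opening: 0.0855
grip_force: 0.0
```

>>> arm_command --increments '[{"slide": [0,0,-0.04],"spin": 0,"gripper": 1},{"slide": [0.03,0.0,-0.07],"spin": 0,"gripper": 1},{"slide": [0.07,0.005,-0.07],"spin": 0,"gripper": 1},{"slide": [0.11,0.01,-0.07],"spin": 0,"gripper": 1},{"slide": [0.15,0.013,-0.07],"spin": 0,"gripper": 1},{"slide": [0.19,0.016,-0.07],"spin": 0,"gripper": 1},{"slide": [0.23,0.02,-0.07],"spin": 0,"gripper": 1},{"slide": [0.26,0.023,-0.07],"spin": 0,"gripper": 1}]'

```text
t: 11.03
tool_pos: [0.5458, -0.1338, 0.265]
tool_rot: [-2.367, -2.066, -0.001]
contact_force: [0.7, 0.1, -0.3]
opening: 0.0854
grip_force: 0.0
```

```bash
python3 -c "from h import *;to(.574,.0395,.156,-7.7)"
```

```text
t 11.03 pos [ 0.5458 -0.1338  0.265 ] ytool deg -7.77 slide [0.1754 0.0045 0.1091] spin -0.07 open 0.08535926961206443 grip 0.0 F [ 0.7  0.1 -0.3] tilt [ 5.e-04  5.e-04 -1.e+00] q [-0.37 -0.07  1.8   0.    1.41 -0.24]
```

>>> arm_command --increments '[{"slide": [0.03,0.001,0],"spin": 0,"gripper": 1},{"slide": [0.065,0.002,0],"spin": 0,"gripper": 1},{"slide": [0.1,0.003,0],"spin": 0,"gripper": 1},{"slide": [0.135,0.004,0],"spin": 0,"gripper": 1},{"slide": [0.16,0.004,0],"spin": 0,"gripper": 1},{"slide": [0.175,0.0045,0],"spin": 0,"gripper": 1},{"slide": [0.175,0.0045,0.02],"spin": 0,"gripper": 1},{"slide": [0.175,0.0045,0.04],"spin": 0,"gripper": 1}]'

```text
t: 11.7
tool_pos: [0.575, 0.0375, 0.2263]
tool_rot: [2.364, 2.065, 0.005]
contact_force: [0.9, -0.4, -0.6]
opening: 0.085
grip_force: 0.0
```

```bash
python3 -c "from h import *;to(.574,.0395,.152,-7.7)"
```

```text
t 11.7 pos [0.575  0.0375 0.2263] ytool deg -7.71 slide [ 0.0019 -0.0016  0.0743] spin -0.01 open 0.08501877790701547 grip 0.0 F [ 0.9 -0.4 -0.6] tilt [ 4.2e-03 -3.0e-04 -1.0e+00] q [-0.06 -0.    1.8  -0.    1.34  0.07]
```

>>> arm_command --increments '[{"slide": [0.001,-0.001,0.03],"spin": 0,"gripper": 1},{"slide": [0.001,-0.001,0.055],"spin": 0,"gripper": 1},{"slide": [0.001,-0.001,0.07],"spin": 0,"gripper": 1},{"slide": [0.001,-0.001,0.074],"spin": 0,"gripper": 1},{"slide": [0.001,-0.001,0.074],"spin": 0,"gripper": 0.8},{"slide": [0.001,-0.001,0.074],"spin": 0,"gripper": 0.6},{"slide": [0.001,-0.001,0.074],"spin": 0,"gripper": 0.4},{"slide": [0.001,-0.001,0.074],"spin": 0,"gripper": 0.2}]' --newtons 45

```text
t: 12.37
tool_pos: [0.5744, 0.0372, 0.1531]
tool_rot: [2.366, 2.063, 0.004]
contact_force: [0.9, -0.1, 1.7]
opening: 0.0604
grip_force: 49.4
```

>>> arm_command --increments '[{"slide": [0,0,0],"spin": 0,"gripper": -0.2},{"slide": [0,0,0],"spin": 0,"gripper": -0.4},{"slide": [0,0,0],"spin": 0,"gripper": -0.4}]'

```text
t: 12.62
tool_pos: [0.5744, 0.0372, 0.153]
tool_rot: [2.366, 2.063, 0.004]
contact_force: [1.3, -0.4, 5.7]
opening: 0.061
grip_force: 49.8
```

```bash
python3 -c "from h import *;to(.476,-.273,.152,-7.7)"
```

```text
t 12.62 pos [0.5744 0.0372 0.153 ] ytool deg -7.84 slide [-0.3207 -0.0551  0.0007] spin -0.14 open 0.06099822576287526 grip 49.84315574169159 F [ 1.3 -0.4  5.7] tilt [ 3.7e-03 -2.0e-04 -1.0e+00] q [-0.06  0.08  1.85  0.    1.21  0.07]
```

Gripped on the lid (61 mm opening). Lift, carry to the tray.

>>> arm_command --increments '[{"slide": [0,0,-0.008],"spin": 0,"gripper": -0.4},{"slide": [0,0,-0.025],"spin": 0,"gripper": -0.4},{"slide": [0,0,-0.05],"spin": 0,"gripper": -0.4},{"slide": [0,0,-0.08],"spin": 0,"gripper": -0.4},{"slide": [0,0,-0.11],"spin": 0,"gripper": -0.4},{"slide": [0,0,-0.14],"spin": 0,"gripper": -0.4},{"slide": [0,0,-0.155],"spin": 0,"gripper": -0.4},{"slide": [0,0,-0.16],"spin": 0,"gripper": -0.4}]'

```text
t: 13.28
tool_pos: [0.5738, 0.0373, 0.3146]
tool_rot: [2.365, 2.062, 0.006]
contact_force: [0.4, -0.1, -2.3]
opening: 0.0609
grip_force: 49.7
```

>>> arm_command --increments '[{"slide": [-0.015,-0.002,0],"spin": 0,"gripper": -0.4},{"slide": [-0.035,-0.006,0],"spin": 0,"gripper": -0.4},{"slide": [-0.06,-0.01,0],"spin": 0,"gripper": -0.4},{"slide": [-0.09,-0.015,0],"spin": 0,"gripper": -0.4},{"slide": [-0.12,-0.02,0],"spin": 0,"gripper": -0.4},{"slide": [-0.145,-0.025,0],"spin": 0,"gripper": -0.4},{"slide": [-0.165,-0.028,0],"spin": 0,"gripper": -0.4},{"slide": [-0.175,-0.03,0],"spin": 0,"gripper": -0.4}]'

```text
t: 13.95
tool_pos: [0.5179, -0.1336, 0.3086]
tool_rot: [-2.368, -2.06, 0.004]
contact_force: [0.3, 0.2, -2.4]
opening: 0.0604
grip_force: 49.7
```

>>> arm_command --increments '[{"slide": [-0.015,-0.002,0],"spin": 0,"gripper": -0.4},{"slide": [-0.04,-0.007,0],"spin": 0,"gripper": -0.4},{"slide": [-0.07,-0.012,0],"spin": 0,"gripper": -0.4},{"slide": [-0.1,-0.017,0],"spin": 0,"gripper": -0.4},{"slide": [-0.125,-0.022,0],"spin": 0,"gripper": -0.4},{"slide": [-0.14,-0.025,0],"spin": 0,"gripper": -0.4},{"slide": [-0.145,-0.025,0.02],"spin": 0,"gripper": -0.4},{"slide": [-0.145,-0.025,0.04],"spin": 0,"gripper": -0.4}]'

```text
t: 14.62
tool_pos: [0.4749, -0.2734, 0.2707]
tool_rot: [2.369, 2.061, 0.001]
contact_force: [-0.2, 0.6, -2.8]
opening: 0.0609
grip_force: 49.7
```

```bash
python3 -c "from h import *;to(.476,-.273,.152,-7.7)"
```

```text
t 14.62 pos [ 0.4749 -0.2734  0.2707] ytool deg -7.95 slide [0.0006 0.0009 0.1187] spin -0.25 open 0.06085965831103792 grip 49.71340298652649 F [-0.2  0.6 -2.8] tilt [ 1.2e-03 -9.0e-04 -1.0e+00] q [-0.66 -0.11  1.83  0.    1.42 -0.52]
```

>>> arm_command --increments '[{"slide": [0,0,0.025],"spin": 0,"gripper": -0.4},{"slide": [0,0,0.055],"spin": 0,"gripper": -0.4},{"slide": [0,0,0.08],"spin": 0,"gripper": -0.4},{"slide": [0,0,0.1],"spin": 0,"gripper": -0.4},{"slide": [0,0,0.11],"spin": 0,"gripper": -0.4},{"slide": [0,0,0.115],"spin": 0,"gripper": -0.4},{"slide": [0,0,0.117],"spin": 0,"gripper": -0.4},{"slide": [0,0,0.118],"spin": 0,"gripper": -0.4}]'

```text
t: 15.28
tool_pos: [0.4755, -0.2724, 0.1536]
tool_rot: [2.367, 2.064, 0.0]
contact_force: [-0.1, -0.8, -2.6]
opening: 0.0611
grip_force: 49.7
```

>>> arm_command --increments '[{"slide": [0,0,0.001],"spin": 0,"gripper": -0.4},{"slide": [0,0,0.002],"spin": 0,"gripper": -0.4},{"slide": [0,0,0.002],"spin": 0,"gripper": -0.4}]'

```text
t: 15.53
tool_pos: [0.4756, -0.2726, 0.1521]
tool_rot: [2.366, 2.063, 0.001]
contact_force: [-0.7, 0.2, -2.0]
opening: 0.0604
grip_force: 49.8
```

```bash
python3 -c "from h import *;to(.476,-.273,.151,-7.7)"
```

```text
t 15.53 pos [ 0.4756 -0.2726  0.1521] ytool deg -7.84 slide [-0.0004  0.0005  0.0011] spin -0.14 open 0.06044602737674564 grip 49.774367809295654 F [-0.7  0.2 -2. ] tilt [ 0.0018 -0.0013 -1.    ] q [-0.66  0.01  1.92  0.    1.21 -0.52]
```

>>> arm_command --increments '[{"slide": [0,0,0.001],"spin": 0,"gripper": -0.4},{"slide": [0,0,0.002],"spin": 0,"gripper": -0.4},{"slide": [0,0,0.002],"spin": 0,"gripper": 0.5},{"slide": [0,0,0.002],"spin": 0,"gripper": 0.8},{"slide": [0,0,0.002],"spin": 0,"gripper": 0.9},{"slide": [0,0,0.002],"spin": 0,"gripper": 0.9},{"slide": [0,0,-0.03],"spin": 0,"gripper": 1},{"slide": [0,0,-0.07],"spin": 0,"gripper": 1}]'

```text
t: 16.2
tool_pos: [0.4728, -0.2706, 0.217]
tool_rot: [-2.361, -2.058, 0.003]
contact_force: [0.9, -0.8, -0.8]
opening: 0.085
grip_force: 0.0
```

>>> arm_command --increments '[{"slide": [0.03,0.02,-0.01],"spin": -6,"gripper": 1},{"slide": [0.06,0.04,-0.01],"spin": -13,"gripper": 1},{"slide": [0.09,0.06,-0.01],"spin": -20,"gripper": 1},{"slide": [0.12,0.08,-0.01],"spin": -27,"gripper": 1},{"slide": [0.15,0.1,-0.01],"spin": -34,"gripper": 1},{"slide": [0.18,0.11,-0.01],"spin": -41,"gripper": 1},{"slide": [0.21,0.115,-0.01],"spin": -48,"gripper": 1},{"slide": [0.24,0.118,-0.01],"spin": -55,"gripper": 1}]'

```text
t: 16.87
tool_pos: [0.6253, -0.049, 0.2306]
tool_rot: [-1.138, -2.928, -0.0]
contact_force: [0.2, -0.1, -0.0]
opening: 0.0854
grip_force: 0.0
```

```bash
python3 -c "from h import *;to(.6308,-.0064,.2,82.3)"
```

```text
t 16.87 pos [ 0.6253 -0.049   0.2306] ytool deg 47.51 slide [0.0248 0.0351 0.0306] spin -34.79 open 0.08542278963448457 grip 0.0 F [ 0.2 -0.1 -0. ] tilt [-0.  0. -1.] q [-0.2   0.11  1.67  0.    1.35 -1.03]
```

>>> arm_command --increments '[{"slide": [0.012,0.017,0.01],"spin": -7,"gripper": 1},{"slide": [0.025,0.035,0.02],"spin": -14,"gripper": 1},{"slide": [0.025,0.035,0.03],"spin": -21,"gripper": 1},{"slide": [0.025,0.035,0.03],"spin": -28,"gripper": 1},{"slide": [0.025,0.035,0.03],"spin": -35,"gripper": 1},{"slide": [0.025,0.035,0.03],"spin": -35,"gripper": 1},{"slide": [0.025,0.035,0.03],"spin": -35,"gripper": 1}]'

```text
t: 17.45
tool_pos: [0.6301, -0.0078, 0.2007]
tool_rot: [-0.22, -3.134, -0.0]
contact_force: [-1.3, -0.4, -0.8]
opening: 0.0856
grip_force: 0.0
```

Run:
```python
from h import *
to(.6308,-.0064,.079,82.3)
T=cam("top");S=cam("scene");np.savez("top2.npz",**T);np.savez("scene2.npz",**S)
cv2.imwrite("pics/s2.png",S["frame"][:,:,::-1])
```

```text
t 17.45 pos [ 0.6301 -0.0078  0.2007] ytool deg 81.99 slide [-0.0005  0.0015  0.1217] spin -0.31 open 0.08564788268178689 grip 0.0 F [-1.3 -0.4 -0.8] tilt [-1.e-04  1.e-04 -1.e+00] q [-0.13  0.15  1.69  0.    1.31 -1.56]
```

View pics/s2.png

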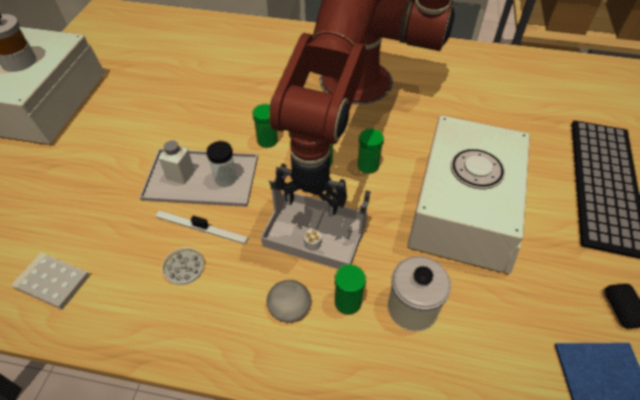

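Bottle (175,160) and jar (220,162) stand upright on the tray, the bar lies at (200,225), and the gripper hangs above the holder at (313,238). Down to the holder now.

>>> arm_command --increments '[{"slide": [0,0.001,0.03],"spin": 0,"gripper": 1},{"slide": [0,0.001,0.06],"spin": 0,"gripper": 1},{"slide": [0,0.001,0.09],"spin": 0,"gripper": 1},{"slide": [0,0.001,0.11],"spin": 0,"gripper": 1},{"slide": [0,0.001,0.119],"spin": 0,"gripper": 1},{"slide": [0,0.001,0.121],"spin": 0,"gripper": 1},{"slide": [0,0.001,0.121],"spin": 0,"gripper": 0.6},{"slide": [0,0.001,0.121],"spin": 0,"gripper": 0.3}]' --newtons 30

```text
t: 18.22
tool_pos: [0.6315, -0.0071, 0.0818]
tool_rot: [0.215, 3.131, -0.0]
contact_force: [0.2, -1.0, 1.1]
opening: 0.064
grip_force: 0.0
```

>>> arm_command --increments '[{"slide": [0,0,0],"spin": 0,"gripper": 0.1},{"slide": [0,0,0],"spin": 0,"gripper": -0.1},{"slide": [0,0,0],"spin": 0,"gripper": -0.3},{"slide": [0,0,0],"spin": 0,"gripper": -0.5},{"slide": [0,0,0],"spin": 0,"gripper": -0.5}]'

```text
t: 18.63
tool_pos: [0.6316, -0.007, 0.0822]
tool_rot: [0.215, 3.131, -0.0]
contact_force: [-0.1, 0.3, 5.6]
opening: 0.0389
grip_force: 30.7
```

Run:
```python
from h import *
to(.455,.336,.28,82.3)
T=cam("","top0.npz");S=cam("","scene0.npz")
a=cv2.resize(T["frame"][205:285,130:210],None,fx=5,fy=5,interpolation=cv2.INTER_CUBIC)
b=cv2.resize(S["frame"][130:210,440:520],None,fx=5,fy=5,interpolation=cv2.INTER_CUBIC)
cv2.imwrite("pics/st.png",np.hstack([a,b])[:,:,::-1])
```

```text
t 18.63 pos [ 0.6316 -0.007   0.0822] ytool deg 82.16 slide [ 0.221   0.3157 -0.1986] spin -0.14 open 0.038880466148737775 grip 30.725324749946594 F [-0.1  0.3  5.6] tilt [ 3.6e-03 -4.0e-04 -1.0e+00] q [-0.13  0.29  1.74  0.    1.11 -1.56]
```

View pics/st.png

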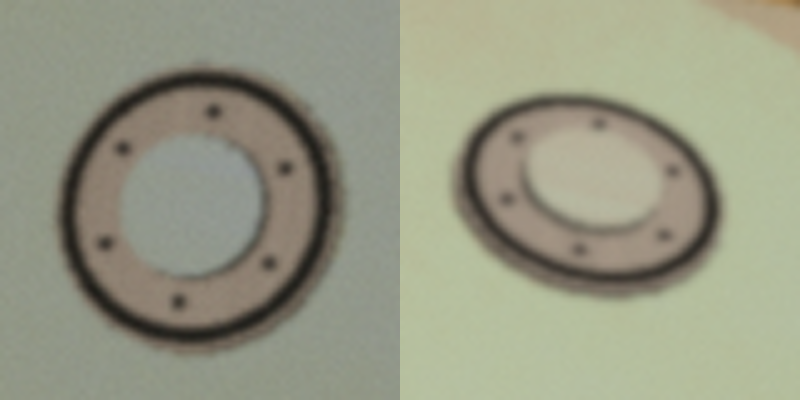

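In the left crop the stage disc is centred at (191.5,204.5), and in the right crop at (195.5,177). I'll triangulate that and lift the holder.

>>> arm_command --increments '[{"slide": [0,0,-0.006],"spin": 0,"gripper": -0.5},{"slide": [0,0,-0.02],"spin": 0,"gripper": -0.5},{"slide": [0,0,-0.05],"spin": 0,"gripper": -0.5},{"slide": [0,0,-0.085],"spin": 0,"gripper": -0.5},{"slide": [0,0,-0.12],"spin": 0,"gripper": -0.5},{"slide": [0,0,-0.155],"spin": 0,"gripper": -0.5},{"slide": [0,0,-0.185],"spin": 0,"gripper": -0.5},{"slide": [0,0,-0.2],"spin": 0,"gripper": -0.5}]'

```text
t: 19.3
tool_pos: [0.6314, -0.007, 0.2863]
tool_rot: [0.214, 3.126, -0.001]
contact_force: [0.7, 0.6, -0.3]
opening: 0.039
grip_force: 30.5
```

Run:
```python
from h import *
T=cam("","top0.npz");S=cam("","scene0.npz")
a,b=(167.9,245.5),(478.7,165.0)
print(tri([T,S],[a,b]),onz(T,a,.164),onz(S,b,.164))
to(.4555,.337,.28,82.3)
```

```text
(array([0.45592651, 0.33765592, 0.16246581]), np.float64(0.00029023240569433356)) [0.45579324 0.33743895 0.164     ] [0.45755001 0.33696806 0.164     ]
t 19.3 pos [ 0.6314 -0.007   0.2863] ytool deg 82.16 slide [0.2212 0.3168 0.0046] spin -0.14 open 0.03901982622692492 grip 30.456921458244324 F [ 0.7  0.6 -0.3] tilt [ 0.0077 -0.001  -1.    ] q [-0.13  0.08  1.62 -0.    1.44 -1.56]
```

>>> arm_command --increments '[{"slide": [0.01,0.014,0],"spin": 0,"gripper": -0.5},{"slide": [0.027,0.039,0],"spin": 0,"gripper": -0.5},{"slide": [0.047,0.067,0],"spin": 0,"gripper": -0.5},{"slide": [0.067,0.096,0],"spin": 0,"gripper": -0.5},{"slide": [0.087,0.125,0],"spin": 0,"gripper": -0.5},{"slide": [0.107,0.153,0],"spin": 0,"gripper": -0.5},{"slide": [0.127,0.182,0],"spin": 0,"gripper": -0.5},{"slide": [0.147,0.211,0],"spin": 0,"gripper": -0.5}]'

```text
t: 19.97
tool_pos: [0.5107, 0.2237, 0.2774]
tool_rot: [-0.214, -3.13, 0.002]
contact_force: [0.4, 1.0, -1.5]
opening: 0.0392
grip_force: 30.5
```

>>> arm_command --increments '[{"slide": [0.02,0.029,0],"spin": 0,"gripper": -0.5},{"slide": [0.04,0.058,0],"spin": 0,"gripper": -0.5},{"slide": [0.055,0.08,0],"spin": 0,"gripper": -0.5},{"slide": [0.067,0.096,0],"spin": 0,"gripper": -0.5},{"slide": [0.074,0.106,0],"spin": 0,"gripper": -0.5},{"slide": [0.074,0.106,0],"spin": 0,"gripper": -0.5},{"slide": [0.074,0.106,0.01],"spin": 0,"gripper": -0.5},{"slide": [0.074,0.106,0.01],"spin": 0,"gripper": -0.5}]'

```text
t: 20.63
tool_pos: [0.4539, 0.3361, 0.2669]
tool_rot: [-0.216, -3.131, 0.004]
contact_force: [-0.4, -0.7, -1.3]
opening: 0.0392
grip_force: 30.5
```

```bash
python3 -c "from h import *;to(.456,.3375,.2422,82.3)"
```

```text
t 20.63 pos [0.4539 0.3361 0.2669] ytool deg 82.12 slide [-0.002   0.0017  0.0247] spin -0.18 open 0.03918411408333145 grip 30.502771139144897 F [-0.4 -0.7 -1.3] tilt [-0.0034 -0.0025 -1.    ] q [ 0.51 -0.06  1.79 -0.    1.42 -0.93]
```

>>> arm_command --increments '[{"slide": [-0.002,0.002,0.008],"spin": 0,"gripper": -0.5},{"slide": [-0.002,0.002,0.015],"spin": 0,"gripper": -0.5},{"slide": [-0.002,0.002,0.019],"spin": 0,"gripper": -0.5},{"slide": [-0.002,0.002,0.021],"spin": 0,"gripper": -0.5},{"slide": [-0.002,0.002,0.022],"spin": 0,"gripper": -0.5},{"slide": [-0.002,0.002,0.022],"spin": 0,"gripper": -0.5}]'

```text
t: 21.13
tool_pos: [0.4568, 0.3388, 0.2476]
tool_rot: [-0.215, -3.134, 0.0]
contact_force: [-0.0, -0.7, -1.5]
opening: 0.0387
grip_force: 30.5
```

Run:
```python
from h import *
to(.456,.3375,.2422,82.3)
S=cam("scene")
cv2.imwrite("pics/st2.png",cv2.resize(S["frame"][110:220,420:540],None,fx=5,fy=5,interpolation=cv2.INTER_CUBIC)[:,:,::-1])
```

```text
t 21.13 pos [0.4568 0.3388 0.2476] ytool deg 82.14 slide [ 0.0007 -0.0014  0.0054] spin -0.16 open 0.038660210384419684 grip 30.50263524055481 F [-0.  -0.7 -1.5] tilt [-4.e-04 -2.e-04 -1.e+00] q [ 0.51 -0.04  1.8  -0.    1.38 -0.93]
```

View pics/st2.png

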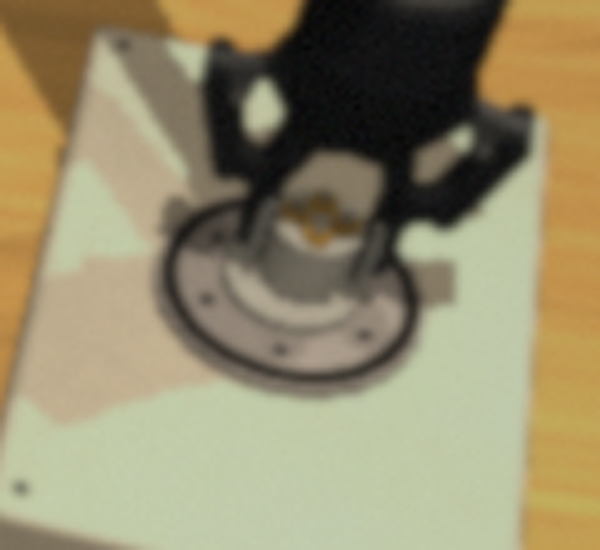

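Run:
```python
from h import *
S=cam("","scene0.npz")
c=lambda p:((np.array(proj(S,p))-[420,110]+.5)*5-.5).round(0)
x,y=.4568,.3388;yc=np.array([.137,.99])
print("stage",c((.456,.3375,.164)),"disc edges",[c((.456,.3375+k,.164)) for k in(-.03,.03)])
for z in(.169,.199): print(z,c((x,y,z)),[c((x,y+k,z)) for k in(-.02,.02)],"front",c((x+.02,y,z)))
```

```text
stage [297. 275.] disc edges [array([228., 265.]), array([365., 285.])]
0.169 [303. 269.] [array([257., 262.]), array([349., 275.])] front [303. 302.]
0.199 [320. 222.] [array([273., 215.]), array([367., 229.])] front [321. 255.]
```

Projection agrees with the crop: the holder top is near (320,220), so it sits about 1–2 mm off centre. Lower and release.

>>> arm_command --increments '[{"slide": [0.001,-0.0015,0.002],"spin": 0,"gripper": -0.5},{"slide": [0.001,-0.0015,0.004],"spin": 0,"gripper": -0.5},{"slide": [0.001,-0.0015,0.005],"spin": 0,"gripper": -0.5},{"slide": [0.001,-0.0015,0.005],"spin": 0,"gripper": -0.5}]'

```text
t: 21.52
tool_pos: [0.4554, 0.3376, 0.2426]
tool_rot: [-0.215, -3.134, 0.0]
contact_force: [-0.1, -0.5, -0.3]
opening: 0.0391
grip_force: 30.5
```

>>> arm_command --increments '[{"slide": [0,0,0.001],"spin": 0,"gripper": -0.5},{"slide": [0,0,0.001],"spin": 0,"gripper": -0.5},{"slide": [0,0,0.001],"spin": 0,"gripper": -0.5}]'

```text
t: 21.77
tool_pos: [0.4556, 0.3377, 0.2422]
tool_rot: [0.215, 3.134, 0.0]
contact_force: [-0.7, -0.3, 0.8]
opening: 0.0393
grip_force: 30.6
```

```bash
python3 -c "from h import *;to(.456,.3375,.2422,82.3)"
```

```text
t 21.77 pos [0.4556 0.3377 0.2422] ytool deg 82.16 slide [-0.0004 -0.0002 -0.    ] spin -0.14 open 0.03926704936876438 grip 30.627488493919373 F [-0.7 -0.3  0.8] tilt [ 3.e-04  2.e-04 -1.e+00] q [ 0.51 -0.04  1.81  0.    1.37 -0.93]
```

>>> arm_command --increments '[{"slide": [0,0,0],"spin": 0,"gripper": -0.1},{"slide": [0,0,0],"spin": 0,"gripper": 0.1},{"slide": [0,0,0],"spin": 0,"gripper": 0.4},{"slide": [0,0,0],"spin": 0,"gripper": 0.6},{"slide": [0,0,0],"spin": 0,"gripper": 0.6},{"slide": [0,0,-0.02],"spin": 0,"gripper": 0.6},{"slide": [0,0,-0.045],"spin": 0,"gripper": 0.6},{"slide": [0,0,-0.07],"spin": 0,"gripper": 0.6}]'

```text
t: 22.43
tool_pos: [0.4552, 0.3374, 0.3118]
tool_rot: [-0.215, -3.132, 0.002]
contact_force: [0.2, -0.0, -0.4]
opening: 0.0682
grip_force: 0.0
```

Run:
```python
from h import *
to(.4756,-.2726,.312,-7.7)
S=cam("scene")
np.savez("scene3.npz",**S)
cv2.imwrite("pics/st3.png",np.hstack([cv2.resize(S["frame"][130:210,440:520],None,fx=5,fy=5,interpolation=cv2.INTER_CUBIC),cv2.resize(S["frame"][130:210,160:240],None,fx=5,fy=5,interpolation=cv2.INTER_CUBIC)])[:,:,::-1])
c=lambda p:((np.array(proj(S,p))-[440,130]+.5)*5-.5).round(0)
print(c((.456,.3375,.194)),c((.456,.3375,.199)))
```

```text
t 22.43 pos [0.4552 0.3374 0.3118] ytool deg 82.16 slide [-1.035e-01 -6.015e-01  4.000e-04] spin 89.86 open 0.06822709729595167 grip 0.0 F [ 0.2 -0.  -0.4] tilt [-0.0019 -0.001  -1.    ] q [ 0.51 -0.09  1.74 -0.    1.49 -0.93]
[214. 128.] [217. 120.]
```

View pics/st3.png

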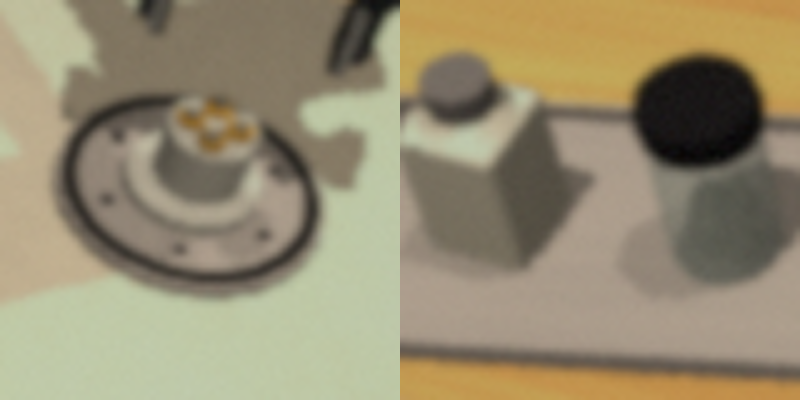

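The holder stands centred, with its stubs at (215,128), as projected. The bottle and jar stand on the tray. Back to the jar.

>>> arm_command --increments '[{"slide": [-0.006,-0.035,0],"spin": 6,"gripper": 1},{"slide": [-0.012,-0.075,0],"spin": 13,"gripper": 1},{"slide": [-0.018,-0.115,0],"spin": 20,"gripper": 1},{"slide": [-0.025,-0.155,0],"spin": 27,"gripper": 1},{"slide": [-0.032,-0.195,0],"spin": 34,"gripper": 1},{"slide": [-0.038,-0.235,0],"spin": 41,"gripper": 1},{"slide": [-0.045,-0.275,0],"spin": 48,"gripper": 1},{"slide": [-0.052,-0.31,0],"spin": 55,"gripper": 1}]'

```text
t: 23.15
tool_pos: [0.4644, 0.0213, 0.312]
tool_rot: [1.646, 2.675, 0.0]
contact_force: [0.5, 0.8, 0.7]
opening: 0.0855
grip_force: 0.0
```

```bash
python3 -c "from h import *;to(.4756,-.2726,.25,-7.8)"
```

```text
t 23.15 pos [0.4644 0.0213 0.312 ] ytool deg 26.79 slide [-0.2674 -0.1225  0.0621] spin 34.59 open 0.08551484131744636 grip 0.0 F [0.5 0.8 0.7] tilt [ 1.1e-03 -5.0e-04 -1.0e+00] q [-0.11 -0.35  1.96 -0.    1.53 -0.58]
```

>>> arm_command --increments '[{"slide": [-0.034,-0.016,0],"spin": 5,"gripper": 1},{"slide": [-0.07,-0.032,0],"spin": 11,"gripper": 1},{"slide": [-0.106,-0.048,0],"spin": 17,"gripper": 1},{"slide": [-0.142,-0.065,0],"spin": 23,"gripper": 1},{"slide": [-0.178,-0.081,0],"spin": 29,"gripper": 1},{"slide": [-0.214,-0.098,0],"spin": 34.6,"gripper": 1},{"slide": [-0.245,-0.112,0.02],"spin": 34.6,"gripper": 1},{"slide": [-0.267,-0.1225,0.04],"spin": 34.6,"gripper": 1}]'

```text
t: 23.82
tool_pos: [0.4781, -0.2736, 0.2732]
tool_rot: [2.36, 2.067, 0.001]
contact_force: [-0.3, 0.7, 0.3]
opening: 0.0854
grip_force: 0.0
```

>>> arm_command --increments '[{"slide": [0,0,0],"spin": 0,"gripper": 1},{"slide": [0,0,0],"spin": 0,"gripper": 1}]'

```text
t: 23.98
tool_pos: [0.4769, -0.2707, 0.2699]
tool_rot: [-2.361, -2.067, 0.001]
contact_force: [-0.2, 0.1, 0.2]
opening: 0.0852
grip_force: 0.0
```

```bash
python3 -c "from h import *;to(.4756,-.2726,.152,-7.8)"
```

```text
t 23.98 pos [ 0.4769 -0.2707  0.2699] ytool deg -7.58 slide [-0.0023 -0.0006  0.1179] spin 0.22 open 0.08518893070892639 grip 0.0 F [-0.2  0.1  0.2] tilt [-0.0028  0.0025 -1.    ] q [-0.65 -0.11  1.83  0.    1.43 -0.52]
```

>>> arm_command --increments '[{"slide": [-0.002,-0.001,0.03],"spin": 0.2,"gripper": 1},{"slide": [-0.002,-0.001,0.06],"spin": 0.2,"gripper": 1},{"slide": [-0.002,-0.001,0.09],"spin": 0.2,"gripper": 1},{"slide": [-0.002,-0.001,0.11],"spin": 0.2,"gripper": 1},{"slide": [-0.002,-0.001,0.119],"spin": 0.2,"gripper": 1},{"slide": [-0.002,-0.001,0.119],"spin": 0.2,"gripper": 0.7},{"slide": [-0.002,-0.001,0.119],"spin": 0.2,"gripper": 0.5},{"slide": [-0.002,-0.001,0.119],"spin": 0.2,"gripper": 0.3}]' --newtons 45

```text
t: 24.65
tool_pos: [0.4777, -0.2723, 0.1555]
tool_rot: [2.361, 2.067, 0.001]
contact_force: [-0.2, -0.8, -3.1]
opening: 0.061
grip_force: 49.2
```

>>> arm_command --increments '[{"slide": [0,0,0],"spin": 0,"gripper": 0},{"slide": [0,0,0],"spin": 0,"gripper": -0.4},{"slide": [0,0,0],"spin": 0,"gripper": -0.4},{"slide": [0,0,0],"spin": 0,"gripper": -0.4}]'

```text
t: 24.98
tool_pos: [0.4774, -0.2725, 0.155]
tool_rot: [2.362, 2.066, 0.002]
contact_force: [-1.4, 0.2, 6.3]
opening: 0.0609
grip_force: 49.9
```

```bash
python3 -c "from h import *;to(.5744,.0372,.153,-7.84)"
```

```text
t 24.98 pos [ 0.4774 -0.2725  0.155 ] ytool deg -7.64 slide [0.3199 0.0549 0.0018] spin 0.2 open 0.0608681509757035 grip 49.88255560398102 F [-1.4  0.2  6.3] tilt [ 0.0029 -0.0018 -1.    ] q [-0.65  0.01  1.91  0.    1.21 -0.52]
```

>>> arm_command --increments '[{"slide": [0,0,-0.008],"spin": 0,"gripper": -0.4},{"slide": [0,0,-0.025],"spin": 0,"gripper": -0.4},{"slide": [0,0,-0.05],"spin": 0,"gripper": -0.4},{"slide": [0,0,-0.08],"spin": 0,"gripper": -0.4},{"slide": [0,0,-0.11],"spin": 0,"gripper": -0.4},{"slide": [0,0,-0.14],"spin": 0,"gripper": -0.4},{"slide": [0,0,-0.155],"spin": 0,"gripper": -0.4},{"slide": [0,0,-0.16],"spin": 0,"gripper": -0.4}]'

```text
t: 25.65
tool_pos: [0.4771, -0.2725, 0.3169]
tool_rot: [2.36, 2.065, 0.002]
contact_force: [0.2, -0.1, -1.7]
opening: 0.0607
grip_force: 49.7
```

>>> arm_command --increments '[{"slide": [0.015,0.002,0],"spin": 0,"gripper": -0.4},{"slide": [0.035,0.006,0],"spin": 0,"gripper": -0.4},{"slide": [0.06,0.01,0],"spin": 0,"gripper": -0.4},{"slide": [0.09,0.015,0],"spin": 0,"gripper": -0.4},{"slide": [0.12,0.02,0],"spin": 0,"gripper": -0.4},{"slide": [0.145,0.025,0],"spin": 0,"gripper": -0.4},{"slide": [0.165,0.028,0],"spin": 0,"gripper": -0.4},{"slide": [0.175,0.03,0],"spin": 0,"gripper": -0.4}]'

```text
t: 26.32
tool_pos: [0.529, -0.1001, 0.3108]
tool_rot: [-2.36, -2.069, 0.002]
contact_force: [1.0, -1.1, -3.2]
opening: 0.0609
grip_force: 49.7
```

>>> arm_command --increments '[{"slide": [0.015,0.002,0],"spin": 0,"gripper": -0.4},{"slide": [0.04,0.007,0],"spin": 0,"gripper": -0.4},{"slide": [0.07,0.012,0],"spin": 0,"gripper": -0.4},{"slide": [0.1,0.017,0],"spin": 0,"gripper": -0.4},{"slide": [0.125,0.022,0],"spin": 0,"gripper": -0.4},{"slide": [0.14,0.025,0],"spin": 0,"gripper": -0.4},{"slide": [0.145,0.025,0],"spin": 0,"gripper": -0.4},{"slide": [0.145,0.025,0],"spin": 0,"gripper": -0.4}]'

```text
t: 26.98
tool_pos: [0.5732, 0.0384, 0.3116]
tool_rot: [-2.362, -2.069, 0.003]
contact_force: [-0.3, -0.7, -2.2]
opening: 0.0608
grip_force: 49.7
```

```bash
python3 -c "from h import *;to(.5744,.0372,.156,-7.84)"
```

```text
t 26.98 pos [0.5732 0.0384 0.3116] ytool deg -7.56 slide [-0.001   0.0018  0.1556] spin 0.28 open 0.060846410571502314 grip 49.6844744682312 F [-0.3 -0.7 -2.2] tilt [-2.4e-03 -3.0e-04 -1.0e+00] q [-0.06 -0.07  1.72 -0.    1.49  0.07]
```

>>> arm_command --increments '[{"slide": [-0.001,0.001,0.025],"spin": 0.3,"gripper": -0.4},{"slide": [-0.001,0.001,0.06],"spin": 0.3,"gripper": -0.4},{"slide": [-0.001,0.001,0.095],"spin": 0.3,"gripper": -0.4},{"slide": [-0.001,0.001,0.12],"spin": 0.3,"gripper": -0.4},{"slide": [-0.001,0.001,0.138],"spin": 0.3,"gripper": -0.4},{"slide": [-0.001,0.001,0.148],"spin": 0.3,"gripper": -0.4},{"slide": [-0.001,0.001,0.151],"spin": 0.3,"gripper": -0.4},{"slide": [-0.001,0.001,0.152],"spin": 0.3,"gripper": -0.4}]'

```text
t: 27.65
tool_pos: [0.5742, 0.036, 0.1606]
tool_rot: [-2.371, -2.061, 0.001]
contact_force: [-0.3, 0.4, -3.3]
opening: 0.0609
grip_force: 49.8
```

>>> arm_command --increments '[{"slide": [0,0,0.001],"spin": 0,"gripper": -0.4},{"slide": [0,0,0.002],"spin": 0,"gripper": -0.4},{"slide": [0,0,0.002],"spin": 0,"gripper": -0.4}]'

```text
t: 27.9
tool_pos: [0.5752, 0.0367, 0.1604]
tool_rot: [2.368, 2.061, 0.003]
contact_force: [0.0, 0.0, -3.3]
opening: 0.0609
grip_force: 49.8
```

```bash
python3 -c "from h import *;to(.5744,.0372,.156,-7.84)"
```

```text
t 27.9 pos [0.5752 0.0367 0.1604] ytool deg -7.94 slide [ 0.0004 -0.0009  0.0044] spin -0.1 open 0.06088009630942316 grip 49.79159116744995 F [ 0.   0.  -3.3] tilt [ 2.6e-03 -2.0e-04 -1.0e+00] q [-0.07  0.07  1.85 -0.    1.22  0.07]
```

>>> arm_command --increments '[{"slide": [0,0,0.001],"spin": 0,"gripper": -0.4},{"slide": [0,0,0.002],"spin": 0,"gripper": -0.4},{"slide": [0,0,0.003],"spin": 0,"gripper": -0.4},{"slide": [0,0,0.004],"spin": 0,"gripper": -0.4},{"slide": [0,0,0.004],"spin": 0,"gripper": -0.4}]'

```text
t: 28.32
tool_pos: [0.5746, 0.037, 0.1561]
tool_rot: [2.37, 2.062, 0.0]
contact_force: [-3.0, 0.3, 4.5]
opening: 0.0608
grip_force: 50.2
```

```bash
python3 -c "from h import *;to(.5744,.0372,.156,-7.84)"
```

```text
t 28.32 pos [0.5746 0.037  0.1561] ytool deg -7.93 slide [ 0.0002 -0.0003  0.0001] spin -0.09 open 0.06083590267676865 grip 50.2478152513504 F [-3.   0.3  4.5] tilt [ 2.e-04  1.e-04 -1.e+00] q [-0.06  0.07  1.85  0.    1.22  0.07]
```

Touching. Release, rise and go to the bottle.

>>> arm_command --increments '[{"slide": [0,0,0],"spin": 0,"gripper": 0.5},{"slide": [0,0,0],"spin": 0,"gripper": 0.8},{"slide": [0,0,0],"spin": 0,"gripper": 0.9},{"slide": [0,0,0],"spin": 0,"gripper": 1},{"slide": [0,0,-0.025],"spin": 0,"gripper": 1},{"slide": [0,0,-0.06],"spin": 0,"gripper": 1},{"slide": [0,0,-0.095],"spin": 0,"gripper": 1},{"slide": [-0.02,0,-0.115],"spin": 0,"gripper": 1}]'

```text
t: 28.98
tool_pos: [0.5729, 0.0188, 0.2743]
tool_rot: [2.364, 2.064, 0.008]
contact_force: [0.9, -0.1, 0.3]
opening: 0.0852
grip_force: 0.0
```

>>> arm_command --increments '[{"slide": [-0.035,-0.002,0],"spin": 0,"gripper": 1},{"slide": [-0.075,-0.005,0],"spin": 0,"gripper": 1},{"slide": [-0.115,-0.008,0],"spin": 0,"gripper": 1},{"slide": [-0.155,-0.011,0],"spin": 0,"gripper": 1},{"slide": [-0.195,-0.014,0],"spin": 0,"gripper": 1},{"slide": [-0.235,-0.017,0],"spin": 0,"gripper": 1},{"slide": [-0.275,-0.02,0],"spin": 0,"gripper": 1},{"slide": [-0.315,-0.023,0],"spin": 0,"gripper": 1}]'

```text
t: 29.65
tool_pos: [0.5045, -0.2936, 0.27]
tool_rot: [2.37, 2.062, 0.0]
contact_force: [-0.0, -0.7, 0.5]
opening: 0.0856
grip_force: 0.0
```

```bash
python3 -c "from h import *;to(.4878,-.3914,.245,-7.84)"
```

```text
t 29.65 pos [ 0.5045 -0.2936  0.27  ] ytool deg -7.95 slide [-0.0991 -0.0031  0.025 ] spin -0.11 open 0.08556125758429704 grip 0.0 F [-0.  -0.7  0.5] tilt [ 5.e-04 -3.e-04 -1.e+00] q [-0.65 -0.02  1.75  0.    1.42 -0.52]
```

>>> arm_command --increments '[{"slide": [-0.035,-0.001,0],"spin": 0,"gripper": 1},{"slide": [-0.07,-0.002,0],"spin": 0,"gripper": 1},{"slide": [-0.095,-0.003,0],"spin": 0,"gripper": 1},{"slide": [-0.099,-0.003,0.01],"spin": 0,"gripper": 1},{"slide": [-0.099,-0.003,0.025],"spin": 0,"gripper": 1},{"slide": [-0.099,-0.003,0.025],"spin": 0,"gripper": 1}]'

```text
t: 30.15
tool_pos: [0.4874, -0.3877, 0.2401]
tool_rot: [-2.365, -2.057, -0.0]
contact_force: [-0.3, 1.1, -1.2]
opening: 0.0854
grip_force: 0.0
```

```bash
python3 -c "from h import *;to(.4878,-.3914,.1245,-7.84)"
```

```text
t 30.15 pos [ 0.4874 -0.3877  0.2401] ytool deg -7.95 slide [-0.0042  0.0015  0.1156] spin -0.11 open 0.08542885743200129 grip 0.0 F [-0.3  1.1 -1.2] tilt [-0.0047  0.0055 -1.    ] q [-0.79  0.1   1.67  0.    1.38 -0.65]
```

>>> arm_command --increments '[{"slide": [-0.001,0.0,0.03],"spin": 0,"gripper": 1},{"slide": [-0.001,0.0,0.06],"spin": 0,"gripper": 1},{"slide": [-0.001,0.0,0.09],"spin": 0,"gripper": 1},{"slide": [-0.001,0.0,0.11],"spin": 0,"gripper": 1},{"slide": [-0.001,0.0,0.119],"spin": 0,"gripper": 1},{"slide": [-0.001,0.0,0.119],"spin": 0,"gripper": 1},{"slide": [-0.001,0.0,0.119],"spin": 0,"gripper": 1}]' --newtons 40

```text
t: 30.73
tool_pos: [0.4889, -0.3895, 0.126]
tool_rot: [-2.368, -2.063, -0.0]
contact_force: [0.1, -0.5, 0.8]
opening: 0.0859
grip_force: 0.0
```

```bash
python3 -c "from h import *;to(.4878,-.3914,.1245,-7.84)"
```

```text
t 30.73 pos [ 0.4889 -0.3895  0.126 ] ytool deg -7.87 slide [-0.0021 -0.0008  0.0015] spin -0.03 open 0.08589225274082622 grip 0.0 F [ 0.1 -0.5  0.8] tilt [-3.e-04  4.e-04 -1.e+00] q [-0.79  0.22  1.74  0.    1.18 -0.65]
```

>>> arm_command --increments '[{"slide": [-0.002,-0.001,0.001],"spin": 0,"gripper": 1},{"slide": [-0.002,-0.001,0.001],"spin": 0,"gripper": 0.6},{"slide": [-0.002,-0.001,0.001],"spin": 0,"gripper": 0.3},{"slide": [-0.002,-0.001,0.001],"spin": 0,"gripper": 0},{"slide": [-0.002,-0.001,0.001],"spin": 0,"gripper": -0.4},{"slide": [-0.002,-0.001,0.001],"spin": 0,"gripper": -0.5},{"slide": [-0.002,-0.001,0.001],"spin": 0,"gripper": -0.5},{"slide": [-0.002,-0.001,0.001],"spin": 0,"gripper": -0.5}]'

```text
t: 31.4
tool_pos: [0.4877, -0.3929, 0.1266]
tool_rot: [2.368, 2.061, -0.0]
contact_force: [-2.2, 0.3, 6.2]
opening: 0.0554
grip_force: 43.5
```

```bash
python3 -c "from h import *;to(.568,-.049,.126,-7.84)"
```

```text
t 31.4 pos [ 0.4877 -0.3929  0.1266] ytool deg -7.95 slide [3.517e-01 3.200e-02 2.000e-04] spin -0.11 open 0.055356248388883166 grip 43.534249663352966 F [-2.2  0.3  6.2] tilt [ 0.0013 -0.0017 -1.    ] q [-0.8   0.22  1.74 -0.    1.18 -0.66]
```

>>> arm_command --increments '[{"slide": [0,0,-0.008],"spin": 0,"gripper": -0.5},{"slide": [0,0,-0.025],"spin": 0,"gripper": -0.5},{"slide": [0,0,-0.05],"spin": 0,"gripper": -0.5},{"slide": [0,0,-0.08],"spin": 0,"gripper": -0.5},{"slide": [0,0,-0.11],"spin": 0,"gripper": -0.5},{"slide": [0,0,-0.14],"spin": 0,"gripper": -0.5},{"slide": [0,0,-0.157],"spin": 0,"gripper": -0.5},{"slide": [0,0,-0.165],"spin": 0,"gripper": -0.5}]'

```text
t: 32.07
tool_pos: [0.4879, -0.3928, 0.2939]
tool_rot: [2.366, 2.059, 0.001]
contact_force: [-0.1, 0.2, -1.7]
opening: 0.0555
grip_force: 43.2
```

>>> arm_command --increments '[{"slide": [0.015,0.001,0],"spin": 0,"gripper": -0.5},{"slide": [0.04,0.003,0],"spin": 0,"gripper": -0.5},{"slide": [0.07,0.006,0],"spin": 0,"gripper": -0.5},{"slide": [0.1,0.009,0],"spin": 0,"gripper": -0.5},{"slide": [0.13,0.012,0],"spin": 0,"gripper": -0.5},{"slide": [0.16,0.015,0],"spin": 0,"gripper": -0.5},{"slide": [0.185,0.017,0],"spin": 0,"gripper": -0.5},{"slide": [0.2,0.018,0],"spin": 0,"gripper": -0.5}]'

```text
t: 32.73
tool_pos: [0.532, -0.1928, 0.287]
tool_rot: [-2.364, -2.062, 0.001]
contact_force: [0.0, 0.7, -1.8]
opening: 0.0556
grip_force: 43.2
```

>>> arm_command --increments '[{"slide": [0.02,0.002,0],"spin": 0,"gripper": -0.5},{"slide": [0.05,0.005,0],"spin": 0,"gripper": -0.5},{"slide": [0.08,0.008,0],"spin": 0,"gripper": -0.5},{"slide": [0.11,0.011,0],"spin": 0,"gripper": -0.5},{"slide": [0.135,0.013,0],"spin": 0,"gripper": -0.5},{"slide": [0.15,0.014,0],"spin": 0,"gripper": -0.5},{"slide": [0.15,0.014,0],"spin": 0,"gripper": -0.5},{"slide": [0.15,0.014,0],"spin": 0,"gripper": -0.5}]'

```text
t: 33.4
tool_pos: [0.5663, -0.0486, 0.2875]
tool_rot: [-2.365, -2.063, 0.004]
contact_force: [-0.3, 0.7, -2.7]
opening: 0.0556
grip_force: 43.2
```

```bash
python3 -c "from h import *;to(.568,-.0502,.1276,-7.84)"
```

```text
t 33.4 pos [ 0.5663 -0.0486  0.2875] ytool deg -7.82 slide [-0.0014  0.0025  0.1599] spin 0.02 open 0.05558508960679174 grip 43.153125643730164 F [-0.3  0.7 -2.7] tilt [-3.9e-03  7.0e-04 -1.0e+00] q [-0.22 -0.07  1.76 -0.    1.45 -0.08]
```

>>> arm_command --increments '[{"slide": [-0.001,0.001,0.025],"spin": 0,"gripper": -0.5},{"slide": [-0.001,0.001,0.06],"spin": 0,"gripper": -0.5},{"slide": [-0.001,0.001,0.095],"spin": 0,"gripper": -0.5},{"slide": [-0.001,0.001,0.125],"spin": 0,"gripper": -0.5},{"slide": [-0.001,0.001,0.144],"spin": 0,"gripper": -0.5},{"slide": [-0.001,0.001,0.153],"spin": 0,"gripper": -0.5},{"slide": [-0.001,0.001,0.156],"spin": 0,"gripper": -0.5},{"slide": [-0.001,0.001,0.157],"spin": 0,"gripper": -0.5}]'

```text
t: 34.07
tool_pos: [0.5679, -0.0516, 0.1326]
tool_rot: [-2.37, -2.061, 0.001]
contact_force: [0.4, 0.2, -1.6]
opening: 0.0553
grip_force: 43.1
```

>>> arm_command --increments '[{"slide": [0,0,0.001],"spin": 0,"gripper": -0.5},{"slide": [0,0,0.001],"spin": 0,"gripper": -0.5},{"slide": [0,0,0.002],"spin": 0,"gripper": -0.5},{"slide": [0,0,0.002],"spin": 0,"gripper": -0.5}]'

```text
t: 34.4
tool_pos: [0.5688, -0.0513, 0.1321]
tool_rot: [2.369, 2.061, 0.002]
contact_force: [0.8, 0.4, -1.2]
opening: 0.0558
grip_force: 43.1
```

```bash
python3 -c "from h import *;to(.568,-.0502,.1276,-7.84)"
```

```text
t 34.4 pos [ 0.5688 -0.0513  0.1321] ytool deg -7.94 slide [ 0.0009 -0.0009  0.0045] spin -0.1 open 0.05576099169497636 grip 43.13123345375061 F [ 0.8  0.4 -1.2] tilt [ 2.1e-03 -5.0e-04 -1.0e+00] q [-0.22  0.09  1.87  0.    1.17 -0.08]
```

>>> arm_command --increments '[{"slide": [0.001,-0.001,0.001],"spin": 0,"gripper": -0.5},{"slide": [0.001,-0.001,0.002],"spin": 0,"gripper": -0.5},{"slide": [0.001,-0.001,0.003],"spin": 0,"gripper": -0.5},{"slide": [0.001,-0.001,0.004],"spin": 0,"gripper": -0.5},{"slide": [0.001,-0.001,0.0045],"spin": 0,"gripper": -0.5}]'

```text
t: 34.82
tool_pos: [0.5674, -0.0499, 0.1277]
tool_rot: [-2.369, -2.062, 0.001]
contact_force: [-6.2, 1.4, 8.7]
opening: 0.0554
grip_force: 44.3
```

```bash
python3 -c "from h import *;to(.568,-.0502,.1276,-7.84)"
```

```text
t 34.82 pos [ 0.5674 -0.0499  0.1277] ytool deg -7.93 slide [-0.0002  0.0006  0.0001] spin -0.09 open 0.05536161275555911 grip 44.285990595817566 F [-6.2  1.4  8.7] tilt [-8.e-04  2.e-04 -1.e+00] q [-0.22  0.1   1.88  0.    1.17 -0.08]
```

>>> arm_command --increments '[{"slide": [0,0,0],"spin": 0,"gripper": 0.5},{"slide": [0,0,0],"spin": 0,"gripper": 0.8},{"slide": [0,0,0],"spin": 0,"gripper": 0.9},{"slide": [0,0,0],"spin": 0,"gripper": 0.9},{"slide": [0,0,-0.025],"spin": 0,"gripper": 0.9},{"slide": [0,0,-0.06],"spin": 0,"gripper": 0.9},{"slide": [0,0,-0.095],"spin": 0,"gripper": 0.9},{"slide": [0,0,-0.13],"spin": 0,"gripper": 0.9}]'

```text
t: 35.48
tool_pos: [0.5669, -0.0499, 0.2574]
tool_rot: [-2.369, -2.062, 0.001]
contact_force: [1.1, 0.5, 0.4]
opening: 0.0812
grip_force: 0.0
```

>>> arm_command --increments '[{"slide": [-0.03,0.013,-0.01],"spin": 0,"gripper": 0.6},{"slide": [-0.06,0.027,-0.01],"spin": 0,"gripper": 0.3},{"slide": [-0.09,0.04,-0.01],"spin": 0,"gripper": 0},{"slide": [-0.125,0.055,0],"spin": 0,"gripper": 0},{"slide": [-0.16,0.07,0.01],"spin": 0,"gripper": 0},{"slide": [-0.19,0.085,0.03],"spin": 0,"gripper": 0},{"slide": [-0.213,0.096,0.06],"spin": 0,"gripper": 0},{"slide": [-0.213,0.096,0.09],"spin": 0,"gripper": 0}]'

```text
t: 36.15
tool_pos: [0.6342, -0.2795, 0.1668]
tool_rot: [2.37, 2.054, 0.001]
contact_force: [-0.8, 0.1, -0.2]
opening: 0.0429
grip_force: 0.0
```

Run:
```python
from h import *
to(.6335,-.275,.088,-7.7)
T=cam("top");S=cam("scene");np.savez("top4.npz",**T);np.savez("scene4.npz",**S)
a=cv2.resize(T["frame"][145:240,270:400],None,fx=6,fy=6,interpolation=cv2.INTER_CUBIC)[:,:780]
cv2.imwrite("pics/c4.png",a[:,:,::-1])
b=cv2.resize(S["frame"][130:270,140:380],None,fx=3,fy=3,interpolation=cv2.INTER_CUBIC)
cv2.imwrite("pics/c4s.png",b[:,:,::-1])
```

```text
t 36.15 pos [ 0.6342 -0.2795  0.1668] ytool deg -8.17 slide [ 0.0046 -0.0017  0.0788] spin -0.47 open 0.04294015513534569 grip 0.0 F [-0.8  0.1 -0.2] tilt [ 0.0041 -0.0039 -1.    ] q [-0.52  0.32  1.55 -0.    1.27 -0.38]
```

View pics/c4s.png

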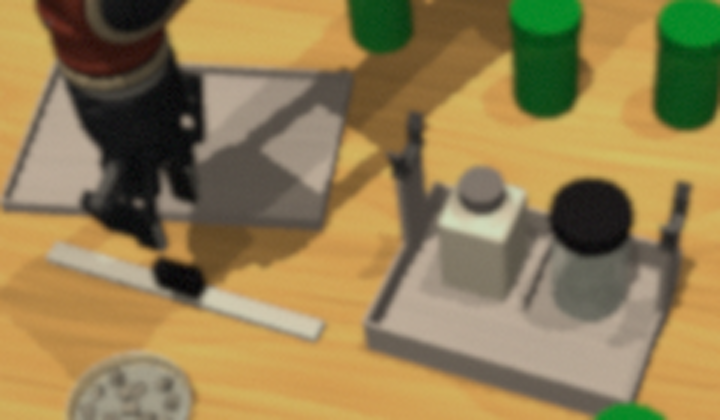

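View pics/c4.png

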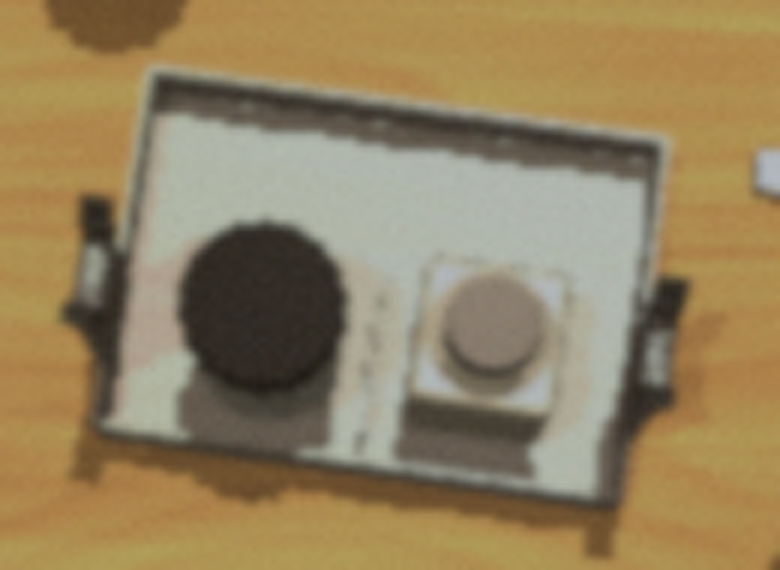

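The jar and bottle are back at their starting pixels (lid (313.4,195.6), cap (352.1,198.4)) and upright. The bar lies flat with its ends at scene crop (52,252) and (320,328).

Run:
```python
from h import *
S=cam("","scene4.npz")
p=[onz(S,(140+(u+.5)/3-.5,130+(v+.5)/3-.5),.008) for u,v in((50,253),(323,328))]
d=p[1]-p[0];print(p,(p[0]+p[1])/2,np.linalg.norm(d),np.degrees(np.arctan2(d[1],d[0]))-90)
m=(p[0]+p[1])/2;to(m[0],m[1],.088,-7.7)
```

```text
[array([ 0.6251958 , -0.39718959,  0.008     ]), array([ 0.65185501, -0.15859002,  0.008     ])] [ 0.6385254  -0.27788981  0.008     ] 0.2400842964610687 -6.375330743540005
t 36.25 pos [ 0.6297 -0.2737  0.1589] ytool deg -8.04 slide [-0.0032  0.0102  0.0707] spin -0.34 open 0.04280041288390597 grip 0.0 F [-0.9  0.4 -0.8] tilt [-0.0109  0.0063 -0.9999] q [-0.52  0.32  1.56  0.    1.27 -0.38]
```

>>> arm_command --increments '[{"slide": [0,0,0],"spin": 0,"gripper": 0},{"slide": [0,0,0],"spin": 0,"gripper": 0}]'

```text
t: 36.42
tool_pos: [0.6337, -0.2739, 0.1683]
tool_rot: [2.368, 2.062, 0.001]
contact_force: [-0.3, 0.1, 0.8]
opening: 0.0426
grip_force: 0.0
```

>>> arm_command --increments '[{"slide": [-0.0015,0.001,0.025],"spin": 0,"gripper": 0},{"slide": [-0.0015,0.001,0.05],"spin": 0,"gripper": 0},{"slide": [-0.0015,0.001,0.07],"spin": 0,"gripper": 0},{"slide": [-0.0015,0.001,0.079],"spin": 0,"gripper": 0},{"slide": [-0.0015,0.001,0.079],"spin": 0,"gripper": 0},{"slide": [-0.0015,0.001,0.079],"spin": 0,"gripper": -0.4},{"slide": [-0.0015,0.001,0.079],"spin": 0,"gripper": -0.7},{"slide": [-0.0015,0.001,0.079],"spin": 0,"gripper": -1}]' --newtons 40

```text
t: 37.08
tool_pos: [0.6353, -0.2765, 0.0906]
tool_rot: [2.366, 2.06, 0.003]
contact_force: [0.2, 1.1, 2.8]
opening: 0.0148
grip_force: 41.8
```

>>> arm_command --increments '[{"slide": [0,0,0],"spin": 0,"gripper": -1},{"slide": [0,0,0],"spin": 0,"gripper": -1},{"slide": [0,0,0],"spin": 0,"gripper": -1}]'

```text
t: 37.33
tool_pos: [0.6354, -0.2765, 0.0906]
tool_rot: [2.367, 2.06, 0.003]
contact_force: [1.0, 1.3, 7.0]
opening: 0.015
grip_force: 42.2
```

```bash
python3 -c "from h import *;to(.569,-.0041,.28,-7.7)"
```

```text
t 37.33 pos [ 0.6354 -0.2765  0.0906] ytool deg -7.94 slide [ 0.2604 -0.1025 -0.1902] spin -0.24 open 0.01502803886401556 grip 42.216503620147705 F [1.  1.3 7. ] tilt [ 0.0043 -0.0019 -1.    ] q [-0.52  0.4   1.58  0.    1.15 -0.38]
```

>>> arm_command --increments '[{"slide": [0,0,-0.01],"spin": 0,"gripper": -1},{"slide": [0,0,-0.035],"spin": 0,"gripper": -1},{"slide": [0,0,-0.07],"spin": 0,"gripper": -1},{"slide": [0,0,-0.105],"spin": 0,"gripper": -1},{"slide": [0,0,-0.14],"spin": 0,"gripper": -1},{"slide": [0,0,-0.17],"spin": 0,"gripper": -1},{"slide": [0,0,-0.19],"spin": 0,"gripper": -1},{"slide": [0,0,-0.195],"spin": 0,"gripper": -1}]'

```text
t: 38.0
tool_pos: [0.635, -0.2767, 0.2889]
tool_rot: [2.364, 2.057, 0.004]
contact_force: [0.4, 0.2, -0.8]
opening: 0.0152
grip_force: 41.2
```

>>> arm_command --increments '[{"slide": [0.02,-0.008,0],"spin": 0,"gripper": -1},{"slide": [0.05,-0.02,0],"spin": 0,"gripper": -1},{"slide": [0.08,-0.031,0],"spin": 0,"gripper": -1},{"slide": [0.11,-0.043,0],"spin": 0,"gripper": -1},{"slide": [0.14,-0.055,0],"spin": 0,"gripper": -1},{"slide": [0.17,-0.067,0],"spin": 0,"gripper": -1},{"slide": [0.2,-0.079,0],"spin": 0,"gripper": -1},{"slide": [0.225,-0.089,0],"spin": 0,"gripper": -1}]'

```text
t: 38.67
tool_pos: [0.5751, -0.0387, 0.2805]
tool_rot: [-2.367, -2.061, 0.003]
contact_force: [0.6, 0.4, -0.3]
opening: 0.0151
grip_force: 41.2
```

>>> arm_command --increments '[{"slide": [0.02,-0.007,0],"spin": 0,"gripper": -1},{"slide": [0.034,-0.013,0],"spin": 0,"gripper": -1},{"slide": [0.034,-0.013,0.02],"spin": 0,"gripper": -1},{"slide": [0.034,-0.013,0.03],"spin": 0,"gripper": -1},{"slide": [0.034,-0.013,0.03],"spin": 0,"gripper": -1},{"slide": [0.034,-0.013,0.03],"spin": 0,"gripper": -1},{"slide": [0.034,-0.013,0.03],"spin": 0,"gripper": -1}]'

```text
t: 39.25
tool_pos: [0.5687, -0.0059, 0.2525]
tool_rot: [-2.371, -2.061, 0.0]
contact_force: [-0.2, 0.4, -1.5]
opening: 0.0151
grip_force: 41.2
```

Run:
```python
from h import *
to(.569,-.0045,.2076,-7.7)
T=cam("top");S=cam("scene")
np.savez("top5.npz",**T);np.savez("scene5.npz",**S)
b=cv2.resize(S["frame"][160:275,250:383],None,fx=5,fy=5,interpolation=cv2.INTER_CUBIC)
cv2.imwrite("pics/c5.png",b[:,:,::-1])
```

```text
t 39.25 pos [ 0.5687 -0.0059  0.2525] ytool deg -8.0 slide [0.0015 0.0001 0.0449] spin -0.3 open 0.015090722850334954 grip 41.15225672721863 F [-0.2  0.4 -1.5] tilt [-2.e-04 -1.e-04 -1.e+00] q [-0.14 -0.04  1.8  -0.    1.39 -0.  ]
```

View pics/c5.png

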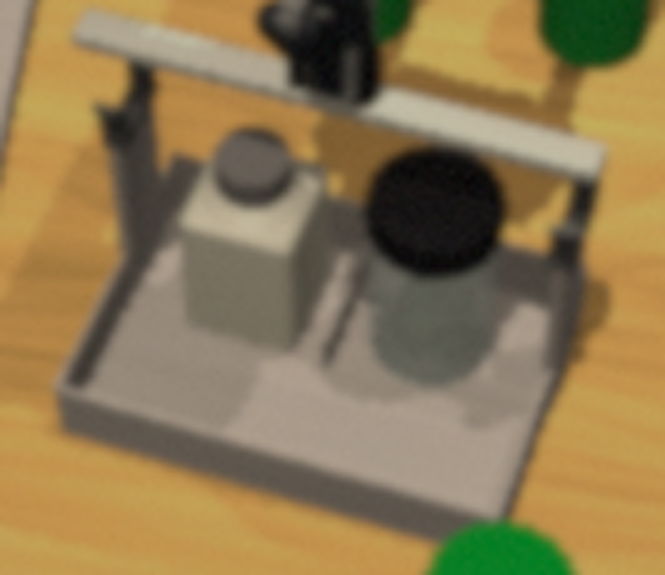

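The bar hangs level over the brackets, its ends at crop (84,25) and (603,155).

Run:
```python
from h import *
S=cam("","scene5.npz");S0=cam("","scene0.npz")
g=lambda d,u,v,z:onz(d,(250+(u+.5)/5-.5,160+(v+.5)/5-.5),z)
for d,a,b,z in((S0,(97,92),(597,222),.125),(S,(84,25),(603,155),.170)):
    p,q=g(d,*a,z),g(d,*b,z);w=q-p;print(p.round(4),q.round(4),((p+q)/2).round(4),np.linalg.norm(w).round(4),np.degrees(np.arctan2(w[1],w[0]))-90)
```

```text
[ 0.5548 -0.1226  0.125 ] [0.5843 0.1109 0.125 ] [ 0.5696 -0.0059  0.125 ] 0.2353 -7.212005990063901
[ 0.5551 -0.1247  0.17  ] [0.5837 0.1098 0.17  ] [ 0.5694 -0.0075  0.17  ] 0.2362 -6.9445946699703
```

>>> arm_command --increments '[{"slide": [0.0015,0,0.01],"spin": 0,"gripper": -1},{"slide": [0.0015,0,0.02],"spin": 0,"gripper": -1},{"slide": [0.0015,0,0.028],"spin": 0,"gripper": -1},{"slide": [0.0015,0,0.034],"spin": 0,"gripper": -1},{"slide": [0.0015,0,0.038],"spin": 0,"gripper": -1},{"slide": [0.0015,0,0.04],"spin": 0,"gripper": -1},{"slide": [0.0015,0,0.042],"spin": 0,"gripper": -1},{"slide": [0.0015,0,0.042],"spin": 0,"gripper": -1}]'

```text
t: 40.02
tool_pos: [0.5686, -0.0037, 0.2101]
tool_rot: [-2.37, -2.062, 0.0]
contact_force: [-0.3, 1.1, -1.6]
opening: 0.0149
grip_force: 41.2
```

```bash
python3 -c "from h import *;to(.569,-.0045,.2076,-7.7)"
```

```text
t 40.02 pos [ 0.5686 -0.0037  0.2101] ytool deg -7.94 slide [-0.0007  0.0005  0.0025] spin -0.24 open 0.01493194456760431 grip 41.19891285896301 F [-0.3  1.1 -1.6] tilt [-3.e-04  0.e+00 -1.e+00] q [-0.14 -0.    1.83 -0.    1.31  0.  ]
```

>>> arm_command --increments '[{"slide": [0,0,0.001],"spin": 0,"gripper": -1},{"slide": [0,0,0.002],"spin": 0,"gripper": -1},{"slide": [0,0,0.003],"spin": 0,"gripper": -1},{"slide": [0,0,0.003],"spin": 0,"gripper": -1}]'

```text
t: 40.35
tool_pos: [0.5688, -0.0038, 0.2076]
tool_rot: [2.369, 2.062, 0.001]
contact_force: [0.4, 0.4, -1.5]
opening: 0.015
grip_force: 41.3
```

```bash
python3 -c "from h import *;to(.569,-.0045,.2076,-7.7)"
```

```text
t 40.35 pos [ 0.5688 -0.0038  0.2076] ytool deg -7.93 slide [-0.0007  0.0003 -0.    ] spin -0.23 open 0.0150277697946592 grip 41.26719653606415 F [ 0.4  0.4 -1.5] tilt [ 6.e-04 -1.e-04 -1.e+00] q [-0.14 -0.    1.83 -0.    1.31  0.  ]
```

>>> arm_command --increments '[{"slide": [0,0,0.001],"spin": 0,"gripper": -1},{"slide": [0,0,0.002],"spin": 0,"gripper": -1},{"slide": [0,0,0.002],"spin": 0,"gripper": -1}]'

```text
t: 40.6
tool_pos: [0.569, -0.0038, 0.2074]
tool_rot: [2.369, 2.062, 0.0]
contact_force: [-3.6, 0.6, 6.1]
opening: 0.0148
grip_force: 42.2
```

>>> arm_command --increments '[{"slide": [0,0,0],"spin": 0,"gripper": -0.7},{"slide": [0,0,0],"spin": 0,"gripper": -0.4},{"slide": [0,0,0],"spin": 0,"gripper": -0.1},{"slide": [0,0,0],"spin": 0,"gripper": 0},{"slide": [0,0,-0.02],"spin": 0,"gripper": 0},{"slide": [0,0,-0.05],"spin": 0,"gripper": 0},{"slide": [0,0,-0.08],"spin": 0,"gripper": 0},{"slide": [0,0,-0.11],"spin": 0,"gripper": 0}]'

```text
t: 41.27
tool_pos: [0.5684, -0.0037, 0.3159]
tool_rot: [-2.369, -2.062, 0.001]
contact_force: [1.8, 0.5, 1.0]
opening: 0.0427
grip_force: 0.0
```

>>> arm_command --increments '[{"slide": [-0.005,-0.03,-0.01],"spin": 0,"gripper": 0},{"slide": [-0.01,-0.06,-0.02],"spin": 0,"gripper": 0},{"slide": [-0.015,-0.09,-0.03],"spin": 0,"gripper": 0},{"slide": [-0.02,-0.12,-0.03],"spin": 0,"gripper": 0},{"slide": [-0.02,-0.14,-0.03],"spin": 0,"gripper": 0},{"slide": [-0.02,-0.14,-0.03],"spin": 0,"gripper": 0},{"slide": [-0.02,-0.14,-0.03],"spin": 0,"gripper": 0}]'

```text
t: 41.85
tool_pos: [0.4269, -0.0042, 0.3456]
tool_rot: [2.369, 2.061, 0.002]
contact_force: [0.8, 0.3, 0.6]
opening: 0.0425
grip_force: 0.0
```

Run:
```python
from h import *
to(.569,-.0045,.2076,-7.7)
S=cam("scene")
np.savez("scene6.npz",**S)
b=cv2.resize(S["frame"][160:275,250:383],None,fx=5,fy=5,interpolation=cv2.INTER_CUBIC)
cv2.imwrite("pics/c6.png",b[:,:,::-1])
```

```text
t 41.85 pos [ 0.4269 -0.0042  0.3456] ytool deg -7.95 slide [0.0193 0.1405 0.1382] spin -0.25 open 0.0425184387209892 grip 0.0 F [0.8 0.3 0.6] tilt [ 1.7e-03 -3.0e-04 -1.0e+00] q [-0.18 -0.47  1.99  0.    1.62 -0.05]
```

View pics/c6.png

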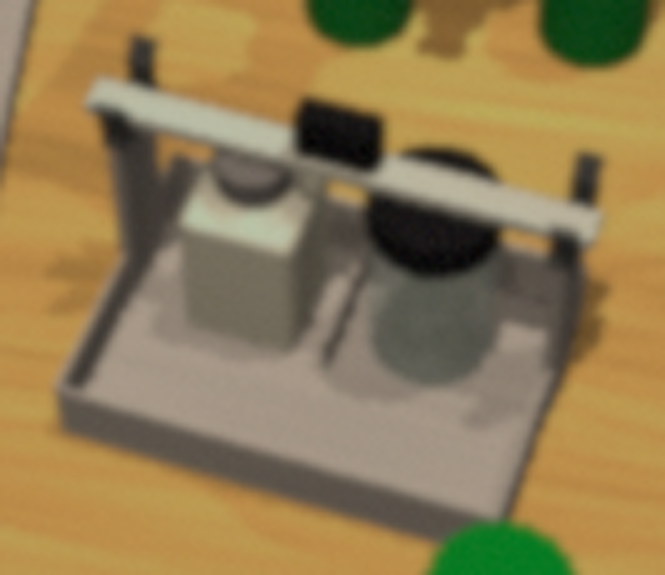

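The bar's ends (97,95) and (598,222) match the starting picture, and the jar and bottle do too. The arm is clear, so I'm handing the job in.

```bash
python3 -c "from station import order;print(order.finish_job())"
```

```text
the job is handed in; nothing more can be done
None
```

I handed the job in at about 42 s of the 136 s limit; no verdict came back. In the last pictures the holder stood centred on the coater's stage, the jar and bottle were upright back in their places, and the bar was seated in its brackets.

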